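# Pack and latch the sample transport case

### The arm

A 6-joint arm with a two-finger parallel gripper is mounted at the origin on the work surface. World frame = base frame: x ahead of the robot, y to its left, z up, the work surface at z = 0. Lengths are in mm, angles in rad, forces in N, time in s.
With the tool pointing down it reaches from about 275 to 825 mm from the base axis. Payload 4.9 kg.
Tool frame: the origin (TCP) lies midway between the tips of the shut fingers; the grasp point (between the pads) lies behind it (r.grasp_offset is the z of the grasp point in the tool frame, in mm); z points along the fingers, y is the line along which they close (so a half turn about z gives the same grasp; the last joint's range is limited). The gripper opens to 85 mm and grips with 20 to 120 N. Pads are 22 mm wide; open, the fingers measure 114 mm over their backs; the gripper's body (76 mm by 85 mm) begins 54 mm behind the grasp point. The pads swing forward as they close: fully open they stand 13 mm farther back than shut.
Start: joints at [-1.44, 0.326, -0.193, 1.052, 0, 1.437], TCP at [143.955, -530.844, 231.281] pointing down, gripper open.
Joint ranges: [-2.65, 2.65], [-0.97, 1.79], [-1.3, 1.35], [-1.93, 2.1], [-1.47, 1.37], [-3.14, 3.14]. Speed limits (rad/s): [2.57, 2.57, 3.14, 3.14, 3.14, 3.14].

### API

Orientations are given as [roll, pitch, yaw] about the fixed x, y, z axes, in that order (R = Rz(yaw) Ry(pitch) Rx(roll)).
In Python, from cell import telemetry, grab_frame, calibration, r gives the robot as it stands.
- The arm moves only by the tool arm_command, never from a script. Its argument "motion" is a list of rows, each a list of 4 numbers: the shift along the world's x, y, z normalised to -1 to 1, where 1 is 0.15 m, then the turn about the world's z normalised to -1 to 1, where 1 is 120 degrees. A call has 1 to 5 rows; each row is the pose to reach, as a shift and turn from the pose commanded when the call began; what a row does not reach only later rows make up. A row lasts 1/10 s, in which the tool goes at most 50 mm and 8.59 degrees, less where a joint would pass 70% of its speed; a pose out of reach is approached as far as the arm can. A call with a number of a shift or a turn outside -1 to 1 is refused whole. A call with a gripper value outside its range is refused whole. "gripper" is the opening, from -1 (shut) to 1 (fully open), set as the call begins (left out, the last holds). The fingers move at their own pace and stop on an object; "force" is the grip in N (left out, the last holds). Time passes only in rows, so rows that repeat a pose let the fingers close. It gives the time, the measured TCP pose, the force, the opening and the grip force at its end, in the units of the state.
- telemetry.observe(): the state, without advancing time (a new reading comes with each control period).
- grab_frame(name): name is "scene" or "top" or "wrist"; returns (picture, depth): 480x640x3 uint8, blue, green, red; 480x640 float32, mm along the optical axis (not along the pixel's ray), 0 where there is no reading.
- calibration(name): a dict with "K" (3x3 intrinsics, pixels), "camera_from_world" (4x4, takes a point from world to camera coordinates). Camera axes: x right, y down, z forward; pixel columns grow to the right and rows downward; lengths in mm; the calibration is good to about 2 mm. A picture is of the moment at which its call begins: read the wrist's pose just before it. calibration takes no time and is no camera call; for the wrist camera it gives the pose at the moment of the call.
- r.hand_in(): hands the job in; it is judged then, once.
The state is a dict: "time_s": time; "q": joint angles; "qvel": joint speeds; "joint_torque": joint torques, N m; "position": TCP position; "tool_rot": TCP orientation; "wrist_force": force on the tool from outside, world axes, zero at the start; "ft_torque": the same for the moment, N m; "finger_gap": finger opening in mm; "grasp_force": force on a finger pad.
Only numpy, scipy, OpenCV 4.12 (cv2) and the standard library are available. Lean on these libraries where they do the work, as an engineer would, in place of code of your own. Each camera call takes 0.05 s, during which the arm holds its last target. There are 200 camera calls.

### The job

Pack the transport case for the courier: stand every sample box upright in the tray of the case, handle rib up and lying across from the latch side to the hinge side, then swing the orange-tipped keeper bar down over them until it clicks under its catch. Then close the lid, lay the draw latch's wire loop over the keeper on the lid so it catches behind the lip, and press the latch lever right down so it snaps over center and clamps the lid. Leave the gel bottle, the data logger and the tape roll where they are.

Things in the scene. Friction and masses are not known exactly. Their poses are not given: they have to be found in the camera images.
- case: Blue transport case, 290 (x) x 370 (y) mm, fixed. Origin at table height under the centre of its tray; y points to the lid hinge, -y to the latch. Tray inside: x -116..116, y -66..66, floor z 12, wall tops z 60 mm. Latch deck (top z 45) at y -275..-140. A spring catch stands at the tray's +x end (x 105..135, y 11..33, up to z 106).
- box1: Sample box, pale with a green top, 44 (x) x 90 (y) x 45 mm, with a white handle rib on top 14 (x) x 60 (y) x 22 mm, 67 mm high in all. Origin at the centre of its underside, z up. About 0.18 kg. May be absent. Four fit side by side along the case's x, ribs along the case's y.
- box2: Sample box, pale with a green top, 44 (x) x 90 (y) x 45 mm, with a white handle rib on top 14 (x) x 60 (y) x 22 mm, 67 mm high in all. Origin at the centre of its underside, z up. About 0.18 kg. May be absent. Four fit side by side along the case's x, ribs along the case's y.
- box3: Sample box, pale with a green top, 44 (x) x 90 (y) x 45 mm, with a white handle rib on top 14 (x) x 60 (y) x 22 mm, 67 mm high in all. Origin at the centre of its underside, z up. About 0.18 kg. May be absent. Four fit side by side along the case's x, ribs along the case's y.
- box4: Sample box, pale with a green top, 44 (x) x 90 (y) x 45 mm, with a white handle rib on top 14 (x) x 60 (y) x 22 mm, 67 mm high in all. Origin at the centre of its underside, z up. About 0.18 kg. May be absent. Four fit side by side along the case's x, ribs along the case's y.
- bar (a joint): Keeper bar, rad: 0 = level over the boxes (hard stop), 1.5 = upright. Steel T: arm at x 0; crossbar 38 mm from the pivot reaching x +-109 mm, 4 mm over the ribs when shut. Friction holds it anywhere. Below about 0.4 the crossbar's end meets the spring catch: push it past (under 5 N at the disc) to click, then it stays near 0; unclicked it stands at 0.15 or more.
- bar_hinge (a point): The keeper bar's pivot, axis along the case's x: case frame x 0, y 60, z 88 mm. The bar extends from it to -y when shut.
- bar_grip (a point): Centre of the orange grip disc at the keeper bar's tip: axis along the case's x, radius 11, 12 mm thick; 105 mm out from the pivot along the arm and 10 mm to the arm's upper side. Pinch it on its flats; it turns between the fingers as the bar swings.
- lid (a joint): Lid, rad: 0 = closed (hard stop), 1.9 = open. Friction holds it anywhere (about 4 N at the edge). Its flange reaches 225 mm from the hinge; closed, the flange's top is at z 70 mm and the dome (y -72..72) rises to z 125. The front of the flange, 157..225 mm from the hinge, is free for pushing but for the keeper at x 0; its outer face lies 10 mm outside the plane through the hinge.
- lid_hinge (a point): The lid's hinge, axis along the case's x: case frame x 0, y 85, z 60 mm.
- keeper_seat (a point): Where the loop's crossbar rests when hooked: on the lid flange, on the hinge side of the steel keeper lip, 26 wide (x), 6 thick, standing 18 mm above the flange, with a 3 mm overhang to the hinge side at its top. Moves with the lid; closed, its axes are the case's and it is at x 0, y -125, z 73.5 mm in the case frame.
- lever (a joint): Latch lever, rad: 0 = down flat, pointing away from the lid (hard stop), 1.57 = upright. Plate 30 wide (x), 8 thick, reaching 85 mm from its pivot; red end. Stays where put. With the loop hooked it tightens below about 1.0 rad, passes over center near 0.25, then holds itself at 0; it takes under 5 N at its end.
- lever_hinge (a point): The lever's pivot, axis along the case's x: case frame x 0, y -175, z 76 mm.
- loop (a joint): Angle of the wire loop relative to the lever, rad. The loop's direction above horizontal (towards the lid) is 0.08 - lever + loop. Swings freely: leans back on its stop at 3.25, falls forward when carried past upright. Its pivot rides on the lever: case frame y = -175 - 24 cos(lever - 0.25), z = 76 + 24 sin(lever - 0.25) mm.
- loop_bar (a point): Middle of the loop's crossbar (7 mm thick, 44 mm long in x), 69.5 mm from the loop's pivot; the loop is sprung and can stretch up to 8 mm.
- loop_grip (a point): Centre of the red grip disc on the loop's end: axis along the case's x, radius 12, 12 mm thick; 83.5 mm out from the loop's pivot along the loop and 10 mm to its upper side (upper when hooked). Pinch it on its flats; it turns between the fingers.
- gel: Bystander: gel bottle, 56 mm across, 140 high, origin under its centre.
- logger: Bystander: white data logger, 50 x 85 x 22 mm, origin under its centre.
- tape: Bystander: yellow tape roll lying flat, 84 mm across, 24 high, origin under its centre.
Things that resemble listed ones, but are neither listed nor needed, are in the scene too. Leave any red look-alike of the box3 alone.

How it is judged (in metres and radians):
On the way, in this order (a step that is already met when the one before it is completed fails the run):
1. every sample box stands in the tray, keeper bar still up (x of box1 in the frame of case between -0.105 and 0.105 m and y of box1 in the frame of case between -0.035 and 0.035 m and z of box1 in the frame of case between 0.006 and 0.018 m and angle between each of box1, box2, box3, box4's own z axis and vertical below 0.12 rad and angle between the y axis of each of box1, box2, box3, box4 and the y axis of case, either way round below 0.45 rad and x of box2 in the frame of case between -0.105 and 0.105 m and y of box2 in the frame of case between -0.035 and 0.035 m and z of box2 in the frame of case between 0.006 and 0.018 m and x of box3 in the frame of case between -0.105 and 0.105 m and y of box3 in the frame of case between -0.035 and 0.035 m and z of box3 in the frame of case between 0.006 and 0.018 m and x of box4 in the frame of case between -0.105 and 0.105 m and y of box4 in the frame of case between -0.035 and 0.035 m and z of box4 in the frame of case between 0.006 and 0.018 m and linear speed of each of box1, box2, box3, box4 below 0.02 m/s and value of joint bar above 0.5 rad), for 0.2 s.
2. keeper bar clicked down under its catch over the boxes, lid still open (x of box1 in the frame of case between -0.105 and 0.105 m and y of box1 in the frame of case between -0.035 and 0.035 m and z of box1 in the frame of case between 0.006 and 0.018 m and angle between each of box1, box2, box3, box4's own z axis and vertical below 0.12 rad and angle between the y axis of each of box1, box2, box3, box4 and the y axis of case, either way round below 0.45 rad and x of box2 in the frame of case between -0.105 and 0.105 m and y of box2 in the frame of case between -0.035 and 0.035 m and z of box2 in the frame of case between 0.006 and 0.018 m and x of box3 in the frame of case between -0.105 and 0.105 m and y of box3 in the frame of case between -0.035 and 0.035 m and z of box3 in the frame of case between 0.006 and 0.018 m and x of box4 in the frame of case between -0.105 and 0.105 m and y of box4 in the frame of case between -0.035 and 0.035 m and z of box4 in the frame of case between 0.006 and 0.018 m and value of joint bar below 0.06 rad and value of joint lid above 0.5 rad), for 0.2 s.
3. lid closed (value of joint bar below 0.06 rad and value of joint lid below 0.03 rad), for 0.2 s.
4. loop lies behind the keeper lip, lever still up (value of joint lid below 0.03 rad and value of joint lever above 0.5 rad and y of loop_bar in the frame of keeper_seat between -0.003 and 0.025 m and z of loop_bar in the frame of keeper_seat between -0.008 and 0.01 m and x of loop_bar in the frame of keeper_seat between -0.01 and 0.01 m), for 0.2 s.
5. lever snapped down with the loop hooked (value of joint lid below 0.03 rad and value of joint lever below 0.1 rad and y of loop_bar in the frame of keeper_seat between -0.004 and 0.004 m and z of loop_bar in the frame of keeper_seat between -0.008 and 0.01 m and x of loop_bar in the frame of keeper_seat between -0.01 and 0.01 m), for 0.3 s.
At the end, for the whole second after the job is handed in: Every box present stands upright (within 0.12 rad, rib within 0.45 rad of across) on the tray floor, its centre within 35 mm of the tray's middle line; bar below 0.06 rad, lid below 0.03 rad, lever below 0.1 rad, with the loop's crossbar within 4 mm of its seat along y behind the keeper lip (all of step 5 and x of box1 in the frame of case between -0.105 and 0.105 m and y of box1 in the frame of case between -0.035 and 0.035 m and z of box1 in the frame of case between 0.006 and 0.018 m and angle between each of box1, box2, box3, box4's own z axis and vertical below 0.12 rad and angle between the y axis of each of box1, box2, box3, box4 and the y axis of case, either way round below 0.45 rad and x of box2 in the frame of case between -0.105 and 0.105 m and y of box2 in the frame of case between -0.035 and 0.035 m and z of box2 in the frame of case between 0.006 and 0.018 m and x of box3 in the frame of case between -0.105 and 0.105 m and y of box3 in the frame of case between -0.035 and 0.035 m and z of box3 in the frame of case between 0.006 and 0.018 m and x of box4 in the frame of case between -0.105 and 0.105 m and y of box4 in the frame of case between -0.035 and 0.035 m and z of box4 in the frame of case between 0.006 and 0.018 m and linear speed of each of box1, box2, box3, box4 below 0.02 m/s and value of joint bar below 0.06 rad); the robot touches nothing.
It fails at once if gel bottle disturbed (distance of gel from where it was at the start of the episode above 0.03 m).
It fails at once if data logger disturbed (distance of logger from where it was at the start of the episode above 0.03 m).
It fails at once if tape roll disturbed (distance of tape from where it was at the start of the episode above 0.03 m).
Of box1, box2, box3, box4 only 2 to 4 are there at a start; the rules pass over those that are not, and their reading is None.
At some moment in a run one of box1, box2, box3, box4 may be knocked a few centimetres aside while the robot is not near it.
It also fails if it takes over 210 s, if anything falls off the work surface, if the arm or the gripper's body presses on something with over 40 N, if the wrist force passes 120 N, or if a joint passes its speed limit or range.

## Working session

There is one attempt and no reset: what is moved stays moved. The work goes in short steps, Python scripts to look and compute and a tool call to move; the robot and the scene stay as the last step left them, time stands still between calls to the robot, and variables do not carry over. Pictures are saved under pics/ and viewed, at most 14 in all, crops included, and the job is handed in when it is done.

Besides the shell and the picture viewer there is one more tool, called after ">>>" as name(argument=value, ...), one argument or row to a line, values as JSON. arm_command: Moves the arm, as the interface text tells. Scaled input: -1 to 1 covers 0.15 m each way for a shift and 120 degrees each way for a turn. Its arguments: {"type":"object","properties":{"motion":{"type":"array"},"gripper":{"type":"number"},"force":{"type":"number"}},"required":["motion"]}

```bash
ls; mkdir -p pics; python3 - <<'E'
from cell import telemetry, grab_frame, calibration, r
import cv2,numpy as np
s=telemetry.observe();print(s, r.grasp_offset)
for n in ["scene","top"]:
    p,d=grab_frame(n);cv2.imwrite(f"pics/{n}0.png",p);np.save(f"pics/{n}0.npy",d)
    c=calibration(n);print(n,c)
    np.savez(f"pics/{n}cal.npz",**c)
E
```

```text
pics
{'time_s': 0.0, 'q': array([-1.44022829e+00,  3.26952553e-01, -1.93589338e-01,  1.05197641e+00,
       -6.20672462e-06,  1.43660608e+00]), 'qvel': array([ 8.16747849e-05, -8.33896292e-04, -1.56899947e-03, -5.00348909e-04,
        6.60438183e-04, -6.36543749e-04]), 'joint_torque': array([-4.64982634e-06, -4.43393898e+01,  2.62443638e+01,  1.54583825e-02,
       -2.10421513e-04,  4.56747301e-06]), 'position': array([ 143.86055525, -530.2558441 ,  230.4950287 ]), 'tool_rot': array([-3.13988533e+00, -2.24228305e-04,  2.64758093e-01]), 'wrist_force': array([ 0.14551602, -0.03150158, -0.16663916]), 'ft_torque': array([-0.0410017 , -0.02804403,  0.0302525 ]), 'grasp_force': 0.0, 'finger_gap': 85.21848976402674} -18.700000000000003
scene {'K': array([[517.55600939,   0.        , 321.06215371],
       [  0.        , 517.55600939, 230.03937132],
       [  0.        ,   0.        ,   1.        ]]), 'camera_from_world': array([[ 3.93456538e-01,  9.19161648e-01, -1.82706844e-02,
        -1.60774027e+02],
       [ 7.26910940e-01, -3.23205855e-01, -6.05919516e-01,
        -3.42176407e+02],
       [-5.62843173e-01,  2.25121835e-01, -7.95316114e-01,
         1.48505538e+03],
       [ 0.00000000e+00,  0.00000000e+00,  0.00000000e+00,
         1.00000000e+00]])}
top {'K': array([[578.06292883,   0.        , 320.57335061],
       [  0.        , 578.06292883, 236.29947792],
       [  0.        ,   0.        ,   1.        ]]), 'camera_from_world': array([[-6.85145047e-03, -9.99664178e-01,  2.49917792e-02,
        -6.34079246e+01],
       [-9.92905047e-01,  3.83390201e-03, -1.18848091e-01,
         5.53616446e+02],
       [ 1.18712363e-01, -2.56287455e-02, -9.92597875e-01,
         1.06666056e+03],
       [ 0.00000000e+00,  0.00000000e+00,  0.00000000e+00,
         1.00000000e+00]])}
```

View pics/top0.png

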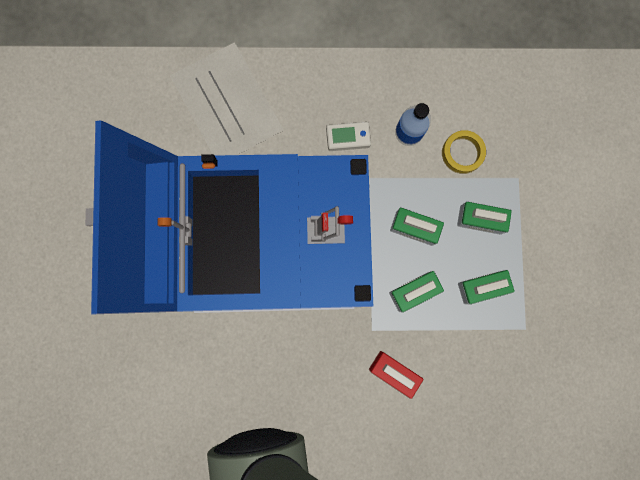

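View pics/scene0.png

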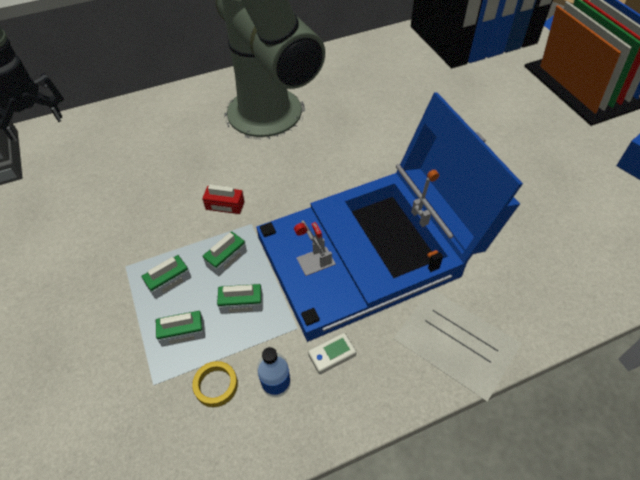

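```bash
cat > h.py <<'E'
import numpy as np,cv2
from cell import telemetry, grab_frame, calibration, r
def cloud(d,c):
    K=c["K"];M=np.linalg.inv(c["camera_from_world"])
    v,u=np.mgrid[:480,:640]
    P=np.stack([(u-K[0,2])*d/K[0,0],(v-K[1,2])*d/K[1,1],d],-1)@M[:3,:3].T+M[:3,3]
    P[d<=0]=np.nan
    return P
def onplane(u,v,z,c):
    K=c["K"];M=np.linalg.inv(c["camera_from_world"])
    d=M[:3,:3]@np.array([(u-K[0,2])/K[0,0],(v-K[1,2])/K[1,1],1]);o=M[:3,3]
    return o+d*(z-o[2])/d[2]
def proj(p,c):
    q=c["camera_from_world"]@np.append(p,1);q=c["K"]@q[:3];return q[:2]/q[2]
def rect(pts):
    (cx,cy),(w,h),a=cv2.minAreaRect(np.float32(pts))
    if w<h: w,h,a=h,w,a+90
    a=(a-90+90)%180-90   # angle of long axis from world y
    return np.round([cx,cy,w,h,a],1)
def boxes(p,d,c,zt=67,zg=45):
    "green box tops and their ribs; centre, sizes, angle of long axis from +y (deg, ccw)"
    hsv=cv2.cvtColor(p,cv2.COLOR_BGR2HSV);P=cloud(d,c)
    g=cv2.inRange(hsv,(50,100,50),(85,255,255))
    n,l,st,ce=cv2.connectedComponentsWithStats(cv2.morphologyEx(g,cv2.MORPH_CLOSE,np.ones((9,9))))
    for i in range(1,n):
        if st[i,4]<500: continue
        m=l==i
        cs,_=cv2.findContours(m.astype(np.uint8),cv2.RETR_EXTERNAL,cv2.CHAIN_APPROX_NONE)
        q=[onplane(u,v,zg,c)[:2] for u,v in cs[0][:,0]]
        hull=np.zeros_like(g);cv2.fillConvexPoly(hull,cv2.convexHull(cs[0]),255)
        w=(hull>0)&(hsv[...,1]<70)&(hsv[...,2]>120)
        vv,uu=np.nonzero(w)
        rr=rect([onplane(u,v,zt,c)[:2] for u,v in zip(uu,vv)]) if len(uu)>20 else None
        print(ce[i].round(),"green",rect(q),"z",np.nanmedian(P[m][:,2]).round(1),"rib",rr,"z",np.nanmedian(P[w][:,2]).round(1))
E
python3 - <<'E'
from h import *
c=dict(np.load("pics/topcal.npz"));d=np.load("pics/top0.npy");p=cv2.imread("pics/top0.png")
boxes(p,d,c)
P=cloud(d,c);X,Y,Z=P[...,0],P[...,1],P[...,2]
blue=cv2.inRange(cv2.cvtColor(p,cv2.COLOR_BGR2HSV),(100,120,40),(130,255,255))>0
for lo,hi in((40,50),(55,66)):
    m=((Z>lo)&(Z<hi)&blue).astype(np.uint8)
    m=cv2.morphologyEx(m,cv2.MORPH_OPEN,np.ones((5,5)))
    n,l,st,ce=cv2.connectedComponentsWithStats(m)
    for i in range(1,n):
        if st[i,4]>400: print(lo,ce[i].round(),st[i],rect(P[l==i][:,:2]),np.median(Z[l==i]))
m=(Z<25)&(Z>0)&(np.indices(Z.shape)[1]>180)&(np.indices(Z.shape)[1]<270)&(np.indices(Z.shape)[0]>170)&(np.indices(Z.shape)[0]<298)
print("floor",rect(P[m][:,:2]),np.median(Z[m]))
for n,u,v in(("bartip",164,222),("rdisc",345,220),("lev",325,218),("box",417,225),("logger",348,136),("gel",421,111),("tape",484,152),("crossbar",182,190),("catch",208,160),("red",397,375)):
    print(n,P[v-2:v+3,u-2:u+3].reshape(-1,3)[12].round(1),np.nanmax(Z[v-4:v+5,u-4:u+5]).round(1))
print("corners",[onplane(u,v,45,c).round(1) for u,v in((368.5,154.5),(372.5,306))],[onplane(u,v,60,c).round(1) for u,v in((192,170),(259,170),(260,294),(190,294))])
b=cv2.resize(p[90:340,280:540],None,fx=3,fy=2.4)[:600,:800];cv2.imwrite("pics/boxcrop.png",b)
E
```

```text
[485. 217.] green [ 588.9 -382.5   89.6   43.9  -11.1] z 44.1 rib [ 590.9 -383.7   77.3   32.9  -14.4] z 65.7
[418. 225.] green [ 572.5 -251.    88.7   44.   -19.6] z 45.3 rib [ 573.2 -252.9   80.1   35.5  -22.3] z 66.0
[417. 291.] green [ 447.9 -246.2   89.7   42.3   25.9] z 45.1 rib [ 446.1 -245.9   83.6   38.    27.7] z 65.7
[488. 286.] green [ 456.  -379.9   90.    42.8   14.7] z 45.2 rib [ 456.2 -376.5   82.    43.5   14.7] z 65.8
40 [333. 231.] [ 298  155   74  153 8166] [565.  -92.6 288.7 134.9 -89. ] 44.30185352046169
55 [265. 238.] [ 176  155  125  156 7508] [561.8  87.9 288.8 226.3 -89. ] 59.21004042184791
floor [561.4 117.1 232.1 129.6 -89.1] 11.926114850568638
bartip [557.3 189.3 201.2] 206.3
rdisc [ 562.3 -103.   183.7] 189.8
lev [569.6 -70.9 158.2] 164.2
box [ 569.6 -244.7   67.8] 70.2
logger [ 752.7 -121.9   23.6] 28.4
gel [ 765.1 -244.2  135.5] 143.2
tape [ 720.6 -390.    23.1] 31.6
crossbar [624.  177.1 129.6] 134.3
catch [683.7 137.  105.5] 109.1
red [ 297.5 -201.1   68.9] 69.9
corners [array([ 709.8, -159.3,   45. ]), array([ 420.9, -161.9,   45. ])] [array([676.2, 174.4,  60. ]), array([676. ,  49.2,  60. ]), array([444.1,  46. ,  60. ]), array([445. , 173.5,  60. ])]
```

View pics/boxcrop.png

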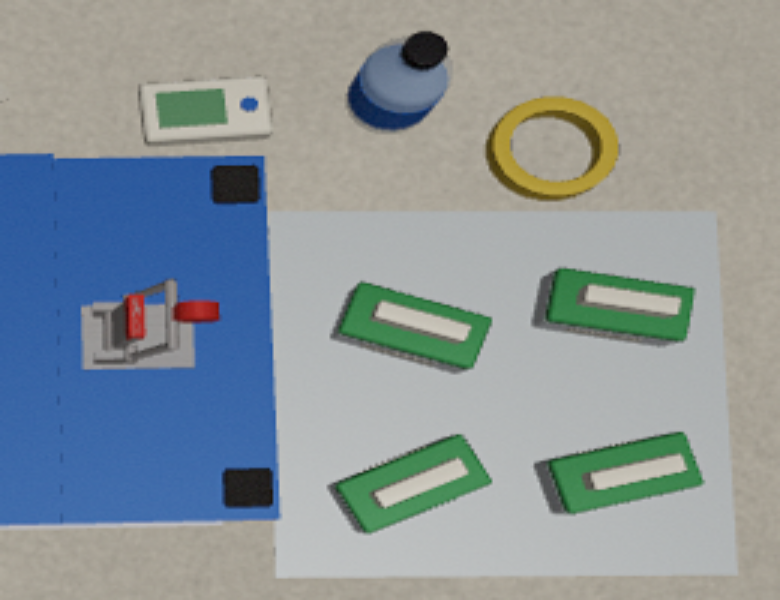

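Top view: four green boxes at (418,225), (485,217), (417,291) and (488,286). The red look-alike is at (397,375), and the white logger with its green screen at (348,136). I choose the four green boxes, and the crop confirms white ribs on green tops. The case origin is about (561.5, 114.6) with yaw about 0.8°. First pick is the box at (456,-380).

>>> arm_command(
  motion=[
    [1, 0.333, 0, 0.35],
    [1, 0.333, 0, 0.35],
    [1, 0.333, 0, 0.35],
    [1, 0.333, 0, 0.35],
    [1, 0.333, 0, 0.35],
  ],
  gripper=-0.06,
  force=40,
)

```text
time_s: 0.6
position: [296.0, -479.5, 230.8]
tool_rot: [-3.141, -0.001, 1.008]
wrist_force: [-0.2, 0.2, 0.0]
finger_gap: 40.3
grasp_force: 0.0
```

>>> arm_command(
  motion=[
    [1, 0.333, 0, 0.35],
    [1, 0.333, 0, 0.35],
    [1, 0.333, 0, 0.35],
    [1, 0.333, 0, 0.35],
    [1, 0.333, 0, 0.35],
  ],
)

```text
time_s: 1.1
position: [446.0, -429.4, 230.3]
tool_rot: [-3.141, -0.001, 1.74]
wrist_force: [0.4, -0.8, -0.5]
finger_gap: 40.5
grasp_force: 0.0
```

>>> arm_command(
  motion=[
    [0.08, 0.34, -0.3, 0.046],
    [0.08, 0.34, -0.5, 0.046],
    [0.08, 0.34, -0.8, 0.046],
    [0.08, 0.34, -0.8, 0.046],
    [0.08, 0.34, -0.8, 0.046],
  ],
)

```text
time_s: 1.6
position: [455.6, -379.7, 111.2]
tool_rot: [-3.141, -0.002, 1.827]
wrist_force: [0.2, 0.0, 0.4]
finger_gap: 40.2
grasp_force: 0.0
```

```bash
python3 - <<'E'
from h import *
s=telemetry.observe();print(s["position"],s["tool_rot"],s["finger_gap"],s["q"])
p,d=grab_frame("top");boxes(p,d,calibration("top"))
p,d=grab_frame("wrist");cv2.imwrite("pics/w1.png",p);boxes(p,d,calibration("wrist"))
E
```

```text
[ 455.5779603  -379.66031832  111.22691182] [-3.14054024e+00 -1.79257765e-03  1.82713633e+00] 40.22121856969666 [-8.19143399e-01  5.07375122e-01 -2.39358440e-01  8.26140129e-01
 -7.39102308e-05  4.95312061e-01]
[485. 217.] green [ 588.9 -382.5   89.6   43.9  -11.1] z 44.3 rib [ 591.9 -383.8   77.    31.   -14.4] z 65.6
[418. 225.] green [ 572.5 -251.    88.7   44.   -19.6] z 45.0 rib [ 575.8 -253.9   79.7   29.6  -21.9] z 65.4
[417. 291.] green [ 447.9 -246.2   89.7   42.3   25.9] z 44.8 rib [ 446.1 -245.9   83.7   38.    27.7] z 65.6
[483. 288.] green [ 453.9 -372.3   74.4   42.6   14.7] z 45.2 rib [ 446.6 -370.8   66.2   27.8   14.8] z 65.8
[374.  59.] green [ 455.1 -263.2   57.    42.8   26.3] z 46.2 rib [ 453.6 -262.1   34.7   16.7   26.3] z 68.1
[571.  92.] green [ 571.9 -253.2   90.9   45.   -18.5] z 46.3 rib [ 560.8 -251.6   66.2   19.2   14.5] z 68.2
[321. 251.] green [ 456.6 -383.2   87.6   42.3   14.7] z 46.4 rib [ 456.1 -382.3   62.9   14.3   15.3] z 68.2
[514. 295.] green [ 588.2 -385.    87.9   47.1  -10.9] z 46.5 rib [ 587.4 -368.6   29.9    7.6  -26. ] z 68.1
```

View pics/w1.png

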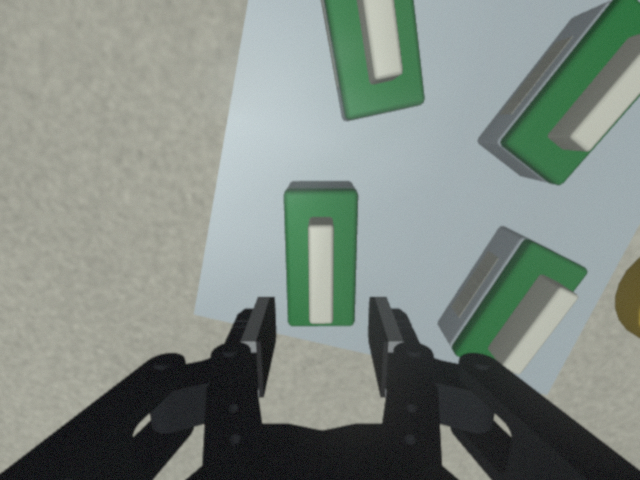

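The wrist view shows the target rib at (320,270), centred between the fingers. The box is 62.9 x 14.3 mm at the rib and centred at (456,-382), which matches. Descend and grip.

>>> arm_command(
  motion=[
    [0, -0.013, -0.2, 0.003],
    [0, -0.013, -0.35, 0.003],
    [0, -0.013, -0.415, 0.003],
    [0, -0.013, -0.415, 0.003],
    [0, -0.013, -0.415, 0.003],
  ],
)

```text
time_s: 2.2
position: [456.8, -383.0, 50.7]
tool_rot: [3.14, 0.002, 1.833]
wrist_force: [-0.1, -0.2, 0.6]
finger_gap: 39.8
grasp_force: 0.0
```

>>> arm_command(
  motion=[
    [0, 0, 0, 0],
    [0, 0, 0, 0],
    [0, 0, 0, 0],
    [0, 0, 0, 0],
    [0, 0, 0, 0],
  ],
  gripper=-1,
)

```text
time_s: 2.7
position: [456.6, -382.8, 50.5]
tool_rot: [3.141, 0.002, 1.833]
wrist_force: [-1.2, -0.3, 6.0]
finger_gap: 13.2
grasp_force: 40.0
```

>>> arm_command(
  motion=[
    [0, 0, 0.15, 0],
    [0, 0, 0.4, 0],
    [0, 0, 0.7, 0],
    [0, 0, 0.8, 0],
    [0, 0, 0.8, 0],
  ],
)

```text
time_s: 3.2
position: [457.4, -383.3, 172.2]
tool_rot: [3.139, 0.005, 1.834]
wrist_force: [-0.6, -0.8, -1.6]
finger_gap: 12.7
grasp_force: 39.4
```

>>> arm_command(
  motion=[
    [0.06, 0.33, 0, -0.04],
    [0.06, 0.66, 0, -0.04],
    [0.06, 1, 0, -0.04],
    [0.06, 1, 0, -0.04],
  ],
)

```text
time_s: 3.6
position: [462.4, -225.1, 166.8]
tool_rot: [-3.138, -0.007, 1.756]
wrist_force: [0.2, 0.6, -1.2]
finger_gap: 13.0
grasp_force: 39.4
```

>>> arm_command(
  motion=[
    [0.06, 0.33, 0, -0.04],
    [0.06, 0.66, 0, -0.04],
    [0.06, 1, 0, -0.04],
    [0.06, 1, 0, -0.04],
  ],
)

```text
time_s: 4.0
position: [471.9, -76.6, 167.4]
tool_rot: [-3.138, -0.004, 1.673]
wrist_force: [-0.1, -0.8, -1.6]
finger_gap: 12.9
grasp_force: 39.5
```

>>> arm_command(
  motion=[
    [0.06, 0.33, 0, -0.038],
    [0.06, 0.66, 0, -0.038],
    [0.06, 1, 0, -0.038],
    [0.06, 1, 0, -0.038],
  ],
)

```text
time_s: 4.4
position: [481.9, 72.5, 167.8]
tool_rot: [-3.14, -0.002, 1.594]
wrist_force: [0.6, -1.4, -2.6]
finger_gap: 12.8
grasp_force: 39.5
```

>>> arm_command(
  motion=[
    [0, 0.15, 0, 0],
    [0, 0.28, 0, 0],
    [0, 0.28, 0, 0],
    [0, 0.28, 0, 0],
    [0, 0.28, 0, 0],
  ],
)

```text
time_s: 4.9
position: [482.9, 108.8, 168.5]
tool_rot: [-3.141, 0.001, 1.585]
wrist_force: [0.7, -0.4, -1.4]
finger_gap: 12.8
grasp_force: 39.5
```

```bash
python3 - <<'E'
from h import *
s=telemetry.observe();print(s["position"],s["tool_rot"],s["finger_gap"])
c=calibration("wrist");p,d=grab_frame("wrist");cv2.imwrite("pics/w2.png",p)
P=cloud(d,c);Z=P[...,2]
m=(Z<25)&(Z>0)
print(rect(P[m&(P[...,0]>440)&(P[...,0]<680)&(P[...,1]>40)&(P[...,1]<190)][:,:2]))
E
```

```text
[482.87252761 108.81326224 168.47205114] [-3.14062575e+00  6.47775650e-04  1.58495049e+00] 12.842415399766983
[561.5 112.2 234.  131.7 -89. ]
```

View pics/w2.png

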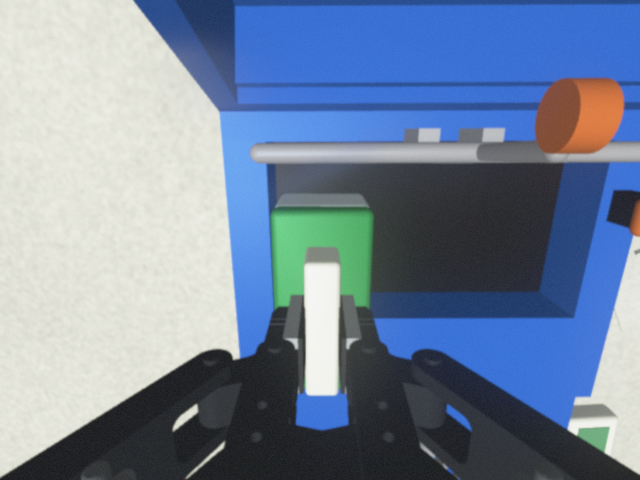

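The box is held upright, with its rib at (322,320), and hangs over the empty tray between the walls. Lower and release.

>>> arm_command(
  motion=[
    [0, 0, -0.2, 0],
    [0, 0, -0.4, 0],
    [0, 0, -0.6, 0],
    [0, 0, -0.67, 0],
    [0, 0, -0.69, 0],
  ],
)

```text
time_s: 5.45
position: [482.0, 109.4, 64.5]
tool_rot: [-3.139, 0.0, 1.585]
wrist_force: [-0.3, -0.1, -1.2]
finger_gap: 12.9
grasp_force: 39.5
```

>>> arm_command(
  motion=[
    [0, 0, 0, 0],
    [0, 0, 0, 0],
    [0, 0, 0, 0],
    [0, 0, 0, 0],
  ],
)

```text
time_s: 5.85
position: [483.7, 110.2, 66.5]
tool_rot: [3.14, -0.0, 1.587]
wrist_force: [0.6, 0.3, -1.3]
finger_gap: 13.2
grasp_force: 39.5
```

>>> arm_command(
  motion=[
    [0, 0, -0.01, 0],
    [0, 0, -0.01, 0],
    [0, 0, -0.01, 0],
    [0, 0, -0.01, 0],
  ],
  gripper=-0.4,
)

```text
time_s: 6.25
position: [483.1, 110.1, 64.1]
tool_rot: [3.141, 0.0, 1.586]
wrist_force: [-0.6, -0.1, -0.1]
finger_gap: 26.0
grasp_force: 0.0
```

>>> arm_command(
  motion=[
    [0, 0, 0.2, 0],
    [0, 0, 0.5, 0],
    [0, 0, 0.8, 0],
    [0, 0, 0.8, 0],
  ],
)

```text
time_s: 6.65
position: [487.0, 110.5, 190.0]
tool_rot: [3.131, -0.001, 1.587]
wrist_force: [0.9, -0.4, -0.9]
finger_gap: 25.6
grasp_force: 0.0
```

```bash
python3 - <<'E'
from h import *
s=telemetry.observe();print(s["position"],s["tool_rot"],s["finger_gap"])
p,d=grab_frame("top");boxes(p,d,calibration("top"))
E
```

```text
[486.97662162 110.50508438 189.97803302] [ 3.13108147e+00 -6.74333760e-04  1.58651569e+00] 25.633103908546293
[485. 217.] green [ 588.9 -382.5   89.7   43.9  -11.1] z 44.2 rib [ 591.9 -383.8   77.    31.   -14.4] z 65.7
[418. 225.] green [ 572.5 -251.    88.7   44.   -19.6] z 45.3 rib [ 576.1 -254.1   78.5   27.5  -18.9] z 65.7
[236. 274.] green [4.839e+02 1.003e+02 6.480e+01 4.470e+01 4.000e-01] z 56.1 rib [484.1 100.3  32.7  14.6   0.6] z 78.0
[417. 291.] green [ 448.  -246.3   89.6   42.9   26.6] z 45.0 rib [ 446.1 -245.9   83.6   38.    27.7] z 65.8
```

>>> arm_command(
  motion=[
    [-0.08, -0.33, 0, 0.07],
    [-0.08, -0.66, 0, 0.07],
    [-0.08, -1, 0, 0.07],
    [-0.08, -1, 0, 0.07],
  ],
  gripper=-0.06,
)

```text
time_s: 7.1
position: [470.3, -44.1, 183.0]
tool_rot: [-3.14, 0.001, 1.727]
wrist_force: [0.2, 0.9, 0.4]
finger_gap: 39.9
grasp_force: 0.0
```

>>> arm_command(
  motion=[
    [-0.08, -0.33, 0, 0.07],
    [-0.08, -0.66, 0, 0.07],
    [-0.08, -1, 0, 0.07],
    [-0.08, -1, 0, 0.07],
  ],
)

```text
time_s: 7.5
position: [458.8, -193.9, 183.1]
tool_rot: [-3.141, 0.001, 1.874]
wrist_force: [0.2, 0.7, 0.1]
finger_gap: 40.1
grasp_force: 0.0
```

>>> arm_command(
  motion=[
    [-0.08, -0.3, -0.2, 0.07],
    [-0.08, -0.38, -0.4, 0.07],
    [-0.08, -0.38, -0.5, 0.07],
    [-0.08, -0.38, -0.5, 0.07],
    [-0.08, -0.38, -0.5, 0.07],
  ],
)

```text
time_s: 8.0
position: [446.7, -245.6, 108.6]
tool_rot: [-3.141, -0.002, 2.027]
wrist_force: [-0.2, 1.0, 0.3]
finger_gap: 40.0
grasp_force: 0.0
```

```bash
cat > look.py <<'E'
from h import *
s=telemetry.observe();print(s["time_s"],s["position"].round(1),np.degrees(s["tool_rot"]).round(1),s["finger_gap"].round(1))
c=calibration("wrist");p,d=grab_frame("wrist");boxes(p,d,c)
E
python3 look.py
```

```text
Traceback (most recent call last):
  File "look.py", line 2, in <module>
    s=telemetry.observe();print(s["time_s"],s["position"].round(1),np.degrees(s["tool_rot"]).round(1),s["finger_gap"].round(1))
                                                                                                      ^^^^^^^^^^^^^^^^^^^^^
AttributeError: 'float' object has no attribute 'round'
```

```bash
sed -i 's/,s\["finger_gap"\].round(1)//' look.py; python3 look.py
```

```text
8.0 [ 446.7 -245.6  108.6] [-1.800e+02 -1.000e-01  1.161e+02]
[323. 256.] green [ 448.  -248.    88.1   42.2   26.4] z 45.5 rib [ 442.  -249.5   64.5   26.3   26.2] z 67.4
[499. 326.] green [ 572.5 -244.6   73.4   46.8  -20.3] z 45.4 rib [ 564.2 -228.5   32.6   18.   -47. ] z 60.6
[454. 465.] green [ 602.4 -344.4   37.3   15.1   63.2] z 45.1 rib None z 44.3
```

>>> arm_command(
  motion=[
    [0.007, -0.013, -0.2, 0],
    [0.007, -0.013, -0.35, 0],
    [0.007, -0.013, -0.39, 0],
    [0.007, -0.013, -0.39, 0],
    [0.007, -0.013, -0.39, 0],
  ],
)

```text
time_s: 8.55
position: [448.9, -249.1, 51.8]
tool_rot: [3.141, 0.002, 2.027]
wrist_force: [-0.8, 1.0, 1.3]
finger_gap: 40.1
grasp_force: 0.0
```

>>> arm_command(
  motion=[
    [0, 0, 0, 0],
    [0, 0, 0, 0],
    [0, 0, 0, 0],
    [0, 0, 0, 0],
    [0, 0, 0, 0],
  ],
  gripper=-1,
)

```text
time_s: 9.05
position: [449.0, -249.3, 51.7]
tool_rot: [3.14, 0.002, 2.026]
wrist_force: [0.6, 1.9, 7.4]
finger_gap: 12.8
grasp_force: 42.4
```

>>> arm_command(
  motion=[
    [0, 0, 0.15, 0],
    [0, 0, 0.4, 0],
    [0, 0, 0.7, 0],
    [0, 0, 0.8, 0],
    [0, 0, 0.8, 0],
  ],
)

```text
time_s: 9.55
position: [449.5, -250.1, 173.3]
tool_rot: [3.139, 0.005, 2.026]
wrist_force: [-0.3, -1.6, -1.4]
finger_gap: 13.3
grasp_force: 41.4
```

>>> arm_command(
  motion=[
    [0, 0.33, 0, -0.07],
    [0, 0.66, 0, -0.07],
    [0, 1, 0, -0.07],
    [0, 1, 0, -0.07],
  ],
)

```text
time_s: 9.95
position: [445.3, -93.3, 168.6]
tool_rot: [-3.138, -0.005, 1.886]
wrist_force: [-0.3, 0.1, -2.1]
finger_gap: 12.9
grasp_force: 41.3
```

>>> arm_command(
  motion=[
    [0, 0.33, 0, -0.07],
    [0, 0.66, 0, -0.07],
    [0, 1, 0, -0.07],
    [0, 1, 0, -0.07],
  ],
)

```text
time_s: 10.35
position: [446.3, 55.2, 169.1]
tool_rot: [-3.139, -0.002, 1.739]
wrist_force: [-0.6, -1.6, -1.3]
finger_gap: 13.0
grasp_force: 41.3
```

>>> arm_command(
  motion=[
    [0.2, 0.3, 0, -0.07],
    [0.583, 0.385, 0, -0.07],
    [0.583, 0.385, 0, -0.07],
    [0.583, 0.385, 0, -0.07],
    [0.583, 0.385, 0, -0.07],
  ],
)

```text
time_s: 10.85
position: [534.1, 107.9, 168.9]
tool_rot: [-3.138, 0.001, 1.586]
wrist_force: [0.4, -0.5, -1.1]
finger_gap: 12.8
grasp_force: 41.3
```

```bash
python3 look.py
```

```text
10.85 [534.1 107.9 168.9] [-179.8    0.    90.9]
[298. 238.] green [515.4  99.8 113.7 108.7 -89.2] z 162.1 rib [515.8 106.1  98.1  86.   -0.6] z 141.9
```

>>> arm_command(
  motion=[
    [0.007, 0.01, -0.2, 0],
    [0.007, 0.01, -0.4, 0],
    [0.007, 0.01, -0.6, 0],
    [0.007, 0.01, -0.67, 0],
    [0.007, 0.01, -0.69, 0],
  ],
)

```text
time_s: 11.4
position: [534.6, 109.7, 66.0]
tool_rot: [-3.138, 0.0, 1.586]
wrist_force: [0.5, -0.7, -1.7]
finger_gap: 12.9
grasp_force: 41.3
```

>>> arm_command(
  motion=[
    [0, 0, 0, 0],
    [0, 0, 0, 0],
    [0, 0, 0, 0],
    [0, 0, 0, 0],
  ],
)

```text
time_s: 11.8
position: [537.2, 110.5, 68.0]
tool_rot: [3.14, -0.0, 1.586]
wrist_force: [-0.1, 0.5, -1.5]
finger_gap: 13.2
grasp_force: 41.3
```

>>> arm_command(
  motion=[
    [0, 0, -0.01, 0],
    [0, 0, -0.01, 0],
    [0, 0, -0.01, 0],
    [0, 0, -0.01, 0],
  ],
  gripper=-0.4,
)

```text
time_s: 12.2
position: [536.6, 110.4, 65.6]
tool_rot: [3.141, 0.0, 1.586]
wrist_force: [-0.3, 0.4, -0.5]
finger_gap: 26.2
grasp_force: 0.0
```

>>> arm_command(
  motion=[
    [0, 0, 0.2, 0],
    [0, 0, 0.5, 0],
    [0, 0, 0.9, 0],
    [0, 0, 0.9, 0],
    [0, 0, 0.9, 0],
  ],
)

```text
time_s: 12.7
position: [538.2, 110.5, 203.0]
tool_rot: [3.136, -0.0, 1.586]
wrist_force: [-0.5, -0.5, -0.1]
finger_gap: 25.8
grasp_force: 0.0
```

```bash
sed 's/"wrist"/"top"/g' look.py > lookt.py; python3 lookt.py
```

```text
12.7 [538.2 110.5 203. ] [179.7  -0.   90.9]
[485. 217.] green [ 588.9 -382.6   89.4   43.9  -11.1] z 44.1 rib [ 590.9 -383.7   77.3   32.9  -14.4] z 65.7
[418. 225.] green [ 572.5 -251.    88.7   44.   -19.6] z 45.3 rib [ 578.4 -251.9   72.9   24.5  -18.9] z 65.5
[231. 262.] green [510.9 112.6  99.4  89.1 -89.6] z 55.8 rib [511.  116.6  67.9  65.7  89.8] z 77.8
```

>>> arm_command(
  motion=[
    [0.33, 0, 0, -0.057],
    [0.66, -0.1, 0, -0.057],
    [0.75, -0.4, 0, -0.057],
    [0.75, -0.6, 0, -0.057],
    [0.75, -0.6, 0, -0.057],
  ],
  gripper=-0.06,
)

```text
time_s: 13.25
position: [648.1, 16.5, 196.8]
tool_rot: [-3.137, 0.001, 1.462]
wrist_force: [-0.1, 1.2, 0.2]
finger_gap: 40.2
grasp_force: 0.0
```

>>> arm_command(
  motion=[
    [0, -0.33, 0, -0.057],
    [0, -0.66, 0, -0.057],
    [0, -1, 0, -0.057],
    [0, -1, 0, -0.057],
  ],
)

```text
time_s: 13.65
position: [647.7, -134.8, 198.0]
tool_rot: [-3.139, 0.002, 1.341]
wrist_force: [0.2, 0.5, -0.0]
finger_gap: 40.0
grasp_force: 0.0
```

>>> arm_command(
  motion=[
    [-0.1, -0.33, 0, -0.057],
    [-0.4, -0.6, 0, -0.057],
    [-0.51, -0.81, -0.3, -0.057],
    [-0.51, -0.81, -0.6, -0.057],
    [-0.51, -0.81, -0.6, -0.057],
  ],
)

```text
time_s: 14.15
position: [566.9, -248.7, 103.7]
tool_rot: [-3.129, -0.003, 1.226]
wrist_force: [-0.1, 0.3, -0.9]
finger_gap: 39.9
grasp_force: 0.0
```

```bash
python3 look.py
```

```text
14.15 [ 566.9 -248.7  103.7] [-179.3   -0.2   70.3]
[336. 255.] green [ 573.8 -252.1   87.9   42.   -19.7] z 45.5 rib [ 573.8 -253.    59.7   13.8  -19.5] z 67.4
[447. 448.] green [ 602.4 -407.6   45.8    9.4  -11.5] z 45.5 rib None z nan
  return np.nanmean(a, axis, out=out, keepdims=keepdims)
```

>>> arm_command(
  motion=[
    [0.01, -0.01, -0.1, 0],
    [0.01, -0.01, -0.2, 0],
    [0.01, -0.01, -0.25, 0],
    [0.01, -0.01, -0.25, 0],
    [0.01, -0.01, -0.25, 0],
  ],
)

```text
time_s: 14.7
position: [575.0, -252.3, 73.9]
tool_rot: [3.14, 0.0, 1.229]
wrist_force: [0.7, -0.4, 0.6]
finger_gap: 40.2
grasp_force: 0.0
```

>>> arm_command(
  motion=[
    [0, 0, -0.1, 0],
    [0, 0, -0.15, 0],
    [0, 0, -0.15, 0],
    [0, 0, -0.15, 0],
  ],
)

```text
time_s: 15.1
position: [574.2, -252.7, 51.0]
tool_rot: [3.141, 0.0, 1.228]
wrist_force: [0.3, -1.4, -0.5]
finger_gap: 40.1
grasp_force: 0.0
```

>>> arm_command(
  motion=[
    [0, 0, 0, 0],
    [0, 0, 0, 0],
    [0, 0, 0, 0],
    [0, 0, 0, 0],
    [0, 0, 0, 0],
  ],
  gripper=-1,
)

```text
time_s: 15.6
position: [574.3, -252.8, 51.2]
tool_rot: [3.141, 0.0, 1.228]
wrist_force: [-1.7, 0.7, 5.8]
finger_gap: 13.1
grasp_force: 42.4
```

>>> arm_command(
  motion=[
    [0, 0, 0.15, 0],
    [0, 0, 0.4, 0],
    [0, 0, 0.7, 0],
    [0, 0, 0.8, 0],
    [0, 0, 0.8, 0],
  ],
)

```text
time_s: 16.1
position: [575.7, -253.5, 173.2]
tool_rot: [3.136, 0.001, 1.228]
wrist_force: [0.0, -0.1, -2.6]
finger_gap: 13.1
grasp_force: 41.4
```

>>> arm_command(
  motion=[
    [0.3, 0, 0, 0.057],
    [0.5, 0.1, 0, 0.057],
    [0.5, 0.4, 0, 0.057],
    [0.5, 0.6, 0, 0.057],
    [0.5, 0.6, 0, 0.057],
  ],
)

```text
time_s: 16.6
position: [647.5, -157.5, 167.2]
tool_rot: [-3.136, -0.003, 1.353]
wrist_force: [-0.2, -0.7, -2.9]
finger_gap: 13.1
grasp_force: 41.5
```

>>> arm_command(
  motion=[
    [0, 0.33, 0, 0.057],
    [0, 0.66, 0, 0.057],
    [0, 1, 0, 0.057],
    [0, 1, 0, 0.057],
  ],
)

```text
time_s: 17.0
position: [647.3, -6.5, 168.3]
tool_rot: [-3.138, -0.003, 1.474]
wrist_force: [0.4, -0.7, -2.3]
finger_gap: 12.9
grasp_force: 41.5
```

>>> arm_command(
  motion=[
    [0, 0.3, 0, 0.057],
    [-0.1, 0.6, 0, 0.057],
    [-0.417, 0.827, 0, 0.057],
    [-0.417, 0.827, 0, 0.057],
    [-0.417, 0.827, 0, 0.057],
  ],
)

```text
time_s: 17.5
position: [584.2, 111.9, 169.1]
tool_rot: [-3.138, 0.001, 1.588]
wrist_force: [-0.3, -0.1, -1.3]
finger_gap: 13.1
grasp_force: 41.5
```

>>> arm_command(
  motion=[
    [0, 0, 0, 0],
    [0, 0, 0, 0],
  ],
)

```text
time_s: 17.7
position: [587.7, 110.1, 170.2]
tool_rot: [3.141, 0.0, 1.585]
wrist_force: [-0.2, -0.1, -2.8]
finger_gap: 13.3
grasp_force: 41.5
```

>>> arm_command(
  motion=[
    [0.007, 0, -0.2, 0],
    [0.007, 0, -0.4, 0],
    [0.007, 0, -0.6, 0],
    [0.007, 0, -0.67, 0],
    [0.007, 0, -0.69, 0],
  ],
)

```text
time_s: 18.2
position: [587.1, 110.5, 65.6]
tool_rot: [-3.139, 0.0, 1.585]
wrist_force: [-0.7, -0.8, -2.0]
finger_gap: 13.0
grasp_force: 41.5
```

>>> arm_command(
  motion=[
    [0, 0, 0, 0],
    [0, 0, 0, 0],
    [0, 0, 0, 0],
    [0, 0, 0, 0],
  ],
)

```text
time_s: 18.6
position: [588.3, 111.5, 68.2]
tool_rot: [3.14, -0.0, 1.586]
wrist_force: [-0.2, 0.2, -2.5]
finger_gap: 12.8
grasp_force: 41.5
```

>>> arm_command(
  motion=[
    [0, 0, -0.015, 0],
    [0, 0, -0.015, 0],
    [0, 0, -0.015, 0],
    [0, 0, -0.015, 0],
  ],
  gripper=-0.4,
)

```text
time_s: 19.0
position: [587.7, 111.5, 65.0]
tool_rot: [3.141, -0.0, 1.586]
wrist_force: [0.0, 0.3, 0.4]
finger_gap: 25.3
grasp_force: 0.0
```

>>> arm_command(
  motion=[
    [0, 0, 0.2, 0],
    [0, 0, 0.5, 0],
    [0, 0, 0.9, 0],
    [0, 0, 0.9, 0],
    [0, 0, 0.9, 0],
  ],
)

```text
time_s: 19.5
position: [589.3, 111.6, 202.5]
tool_rot: [3.136, -0.0, 1.586]
wrist_force: [-0.3, -0.0, -0.3]
finger_gap: 25.4
grasp_force: 0.0
```

```bash
python3 lookt.py
```

```text
19.5 [589.3 111.6 202.5] [179.7  -0.   90.9]
[485. 217.] green [ 588.9 -382.5   89.7   43.9  -11.1] z 44.1 rib [ 591.9 -383.8   77.    31.   -14.4] z 65.6
[228. 249.] green [536.7 113.1 150.5  89.7 -89.6] z 55.7 rib [536.7 116.5 120.2  64.1 -89.4] z 77.9
```

>>> arm_command(
  motion=[
    [0.33, 0, 0, -0.025],
    [0.42, -0.1, 0, -0.025],
    [0.42, -0.4, 0, -0.025],
    [0.42, -0.6, 0, -0.025],
    [0.42, -0.6, 0, -0.025],
  ],
  gripper=-0.06,
)

```text
time_s: 20.05
position: [649.2, 17.7, 196.5]
tool_rot: [-3.137, 0.001, 1.529]
wrist_force: [-0.6, 1.5, -0.0]
finger_gap: 40.3
grasp_force: 0.0
```

>>> arm_command(
  motion=[
    [0, -0.33, 0, -0.025],
    [0, -0.66, 0, -0.025],
    [0, -1, 0, -0.025],
    [0, -1, 0, -0.025],
  ],
)

```text
time_s: 20.45
position: [649.3, -133.9, 197.2]
tool_rot: [-3.139, 0.001, 1.475]
wrist_force: [0.5, -0.4, -0.1]
finger_gap: 40.2
grasp_force: 0.0
```

>>> arm_command(
  motion=[
    [0, -0.33, 0, -0.025],
    [0, -0.66, 0, -0.025],
    [0, -1, 0, -0.025],
    [0, -1, 0, -0.025],
  ],
)

```text
time_s: 20.85
position: [649.3, -283.6, 197.0]
tool_rot: [-3.139, 0.001, 1.423]
wrist_force: [0.6, -0.2, 0.1]
finger_gap: 39.9
grasp_force: 0.0
```

>>> arm_command(
  motion=[
    [-0.3, -0.33, 0, -0.025],
    [-0.415, -0.6, -0.3, -0.025],
    [-0.415, -0.7, -0.6, -0.025],
    [-0.415, -0.7, -0.6, -0.025],
    [-0.415, -0.7, -0.6, -0.025],
  ],
)

```text
time_s: 21.35
position: [585.8, -381.4, 105.1]
tool_rot: [-3.134, -0.005, 1.376]
wrist_force: [0.3, -0.5, -0.7]
finger_gap: 40.1
grasp_force: 0.0
```

>>> arm_command(
  motion=[
    [0, 0, 0, 0],
    [0, 0, 0, 0],
  ],
)

```text
time_s: 21.55
position: [590.2, -382.5, 111.8]
tool_rot: [3.139, 0.001, 1.379]
wrist_force: [0.8, 0.5, 0.6]
finger_gap: 40.2
grasp_force: 0.0
```

```bash
python3 look.py 2>/dev/null
```

```text
21.55 [ 590.2 -382.5  111.8] [179.8   0.   79. ]
[322. 253.] green [ 590.2 -384.2   87.6   42.1  -11. ] z 45.5 rib [ 590.1 -385.1   59.1   14.2  -11.5] z 67.4
```

>>> arm_command(
  motion=[
    [0, -0.01, -0.2, 0],
    [0, -0.01, -0.35, 0],
    [0, -0.01, -0.4, 0],
    [0, -0.01, -0.4, 0],
    [0, -0.01, -0.4, 0],
  ],
)

```text
time_s: 22.1
position: [589.4, -385.3, 51.4]
tool_rot: [3.14, 0.001, 1.378]
wrist_force: [-0.2, 0.3, 1.0]
finger_gap: 40.3
grasp_force: 0.0
```

>>> arm_command(
  motion=[
    [0, 0, 0, 0],
    [0, 0, 0, 0],
    [0, 0, 0, 0],
    [0, 0, 0, 0],
    [0, 0, 0, 0],
  ],
  gripper=-1,
)

```text
time_s: 22.6
position: [589.3, -385.7, 51.3]
tool_rot: [3.139, 0.001, 1.377]
wrist_force: [0.0, 0.9, 6.1]
finger_gap: 12.5
grasp_force: 45.6
```

>>> arm_command(
  motion=[
    [0, 0, 0.15, 0],
    [0, 0, 0.4, 0],
    [0, 0, 0.7, 0],
    [0, 0, 0.8, 0],
    [0, 0, 0.8, 0],
  ],
)

```text
time_s: 23.1
position: [589.5, -386.2, 173.0]
tool_rot: [3.137, 0.003, 1.377]
wrist_force: [-0.1, -0.2, -1.8]
finger_gap: 13.1
grasp_force: 44.6
```

>>> arm_command(
  motion=[
    [0.2, 0.3, 0, 0.025],
    [0.33, 0.6, 0, 0.025],
    [0.33, 1, 0, 0.025],
    [0.33, 1, 0, 0.025],
  ],
)

```text
time_s: 23.5
position: [636.4, -228.7, 166.7]
tool_rot: [-3.136, -0.004, 1.435]
wrist_force: [-0.1, -0.2, -2.4]
finger_gap: 12.8
grasp_force: 44.5
```

>>> arm_command(
  motion=[
    [0, 0.33, 0, 0.025],
    [0, 0.66, 0, 0.025],
    [0, 1, 0, 0.025],
    [0, 1, 0, 0.025],
  ],
)

```text
time_s: 23.9
position: [635.7, -78.6, 167.5]
tool_rot: [-3.137, -0.003, 1.489]
wrist_force: [-0.4, -0.2, -1.9]
finger_gap: 12.8
grasp_force: 44.5
```

>>> arm_command(
  motion=[
    [0, 0.33, 0, 0.025],
    [0, 0.66, 0, 0.025],
    [0, 1, 0, 0.025],
    [0, 1, 0, 0.025],
  ],
)

```text
time_s: 24.3
position: [635.9, 70.6, 167.8]
tool_rot: [-3.138, -0.002, 1.541]
wrist_force: [0.6, -0.8, -2.3]
finger_gap: 12.7
grasp_force: 44.5
```

>>> arm_command(
  motion=[
    [0, 0.2, 0, 0.025],
    [0, 0.3, 0, 0.025],
    [0, 0.3, 0, 0.025],
    [0, 0.3, 0, 0.025],
    [0, 0.3, 0, 0.025],
  ],
)

```text
time_s: 24.8
position: [637.7, 108.5, 169.4]
tool_rot: [-3.141, 0.001, 1.584]
wrist_force: [0.5, -0.2, -1.7]
finger_gap: 12.9
grasp_force: 44.5
```

>>> arm_command(
  motion=[
    [0.01, 0.01, -0.2, 0],
    [0.01, 0.01, -0.4, 0],
    [0.01, 0.01, -0.6, 0],
    [0.01, 0.01, -0.67, 0],
    [0.01, 0.01, -0.69, 0],
  ],
)

```text
time_s: 25.3
position: [638.2, 110.4, 64.9]
tool_rot: [-3.139, 0.0, 1.585]
wrist_force: [-0.8, -0.3, -1.7]
finger_gap: 13.0
grasp_force: 44.5
```

>>> arm_command(
  motion=[
    [0, 0, 0, 0],
    [0, 0, 0, 0],
    [0, 0, 0, 0],
    [0, 0, 0, 0],
  ],
)

```text
time_s: 25.7
position: [640.0, 111.6, 67.5]
tool_rot: [3.14, -0.0, 1.586]
wrist_force: [-0.1, -0.2, -1.6]
finger_gap: 12.8
grasp_force: 44.5
```

>>> arm_command(
  motion=[
    [0, 0, -0.015, 0],
    [0, 0, -0.015, 0],
    [0, 0, -0.015, 0],
    [0, 0, -0.015, 0],
  ],
  gripper=-0.4,
)

```text
time_s: 26.1
position: [639.4, 111.5, 64.2]
tool_rot: [3.141, -0.0, 1.586]
wrist_force: [-0.4, -0.2, -0.1]
finger_gap: 25.9
grasp_force: 0.0
```

>>> arm_command(
  motion=[
    [0, 0, 0.2, 0],
    [0, 0, 0.5, 0],
    [0, 0, 0.9, 0],
    [0, 0, 0.9, 0],
    [0, 0, 0.9, 0],
  ],
)

```text
time_s: 26.6
position: [641.0, 111.6, 202.0]
tool_rot: [3.136, -0.0, 1.586]
wrist_force: [-0.3, -0.0, 0.2]
finger_gap: 25.3
grasp_force: 0.0
```

>>> arm_command(
  motion=[
    [0, -0.3, 0.3, 0],
    [0, -0.6, 0.6, 0],
    [0, -0.8, 0.9, 0],
    [0, -0.8, 0.9, 0],
    [0, -0.8, 0.9, 0],
  ],
)

```text
time_s: 27.1
position: [640.4, -11.4, 335.9]
tool_rot: [3.138, 0.001, 1.583]
wrist_force: [0.1, 0.5, -0.1]
finger_gap: 25.5
grasp_force: 0.0
```

```bash
python3 lookt.py; python3 look.py; python3 - <<'E'
from h import *
p,d=grab_frame("wrist");c=calibration("wrist");cv2.imwrite("pics/w3.png",p)
P=cloud(d,c)
hsv=cv2.cvtColor(p,cv2.COLOR_BGR2HSV)
o=cv2.inRange(hsv,(5,150,120),(18,255,255))
n,l,st,ce=cv2.connectedComponentsWithStats(o)
for i in range(1,n):
    if st[i,4]>100: q=P[l==i];print(ce[i].round(),st[i],np.nanmin(q,0).round(1),np.nanmax(q,0).round(1))
E
```

```text
27.1 [640.4 -11.4 335.9] [1.798e+02 1.000e-01 9.070e+01]
27.15 [639.7  -9.9 333.6] [180.   -0.   90.8]
[255.  84.] green [559.6 112.2 205.5  91.7 -89.2] z 57.4 rib [559.6 112.  176.3  62.9 -89.2] z 79.1
```

View pics/w3.png

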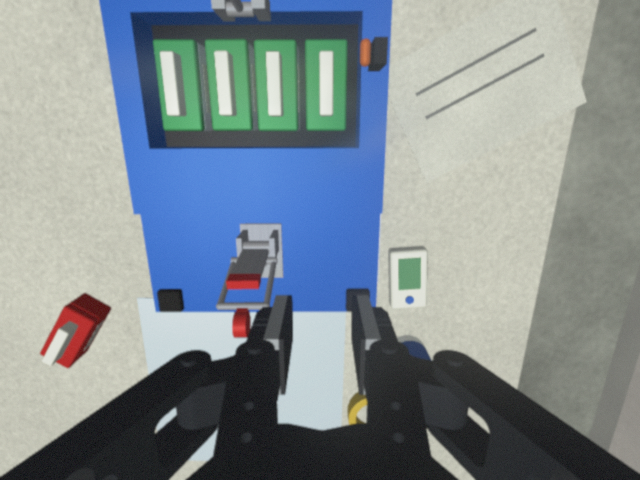

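Wrist view: all four boxes are in the tray at (180,85), (228,85), (275,85) and (327,85), ribs across. Rib tops are at z 79, so they are seated. Next I measure the orange disc, the lid and the loop disc.

```bash
python3 - <<'E'
from h import *
O=np.array([561.5,114.6]);a=np.radians(.8);R=np.array([[np.cos(a),-np.sin(a)],[np.sin(a),np.cos(a)]])
def loc(q): q=np.array(q,float);q=q.copy();q[...,:2]=(q[...,:2]-O)@R;return q
for n in("top","scene"):
    p,d=grab_frame(n);c=calibration(n);P=loc(cloud(d,c));cv2.imwrite(f"pics/{n}1.png",p);np.save(f"pics/{n}1.npy",d)
    hsv=cv2.cvtColor(p,cv2.COLOR_BGR2HSV)
    for nm,o in(("orange",cv2.inRange(hsv,(5,150,100),(18,255,255))),("red",cv2.inRange(hsv,(0,150,80),(4,255,255))|cv2.inRange(hsv,(174,150,80),(180,255,255)))):
        k,l,st,ce=cv2.connectedComponentsWithStats(o)
        for i in range(1,k):
            if st[i,4]>25: q=P[l==i];print(n,nm,ce[i].round(),st[i,4],np.nanpercentile(q,5,0).round(1),np.nanmedian(q,0).round(1),np.nanpercentile(q,95,0).round(1))
    if n=="top":
        for u in range(100,180,12): print("lid",P[215,u].round(1),P[280,u].round(1))
E
```

```text
top red [325. 222.] 69 [ -14.9 -188.9  155.6] [  -1.3 -185.4  159.4] [  13.4 -180.6  162.9]
top red [345. 219.] 111 [  -6.1 -229.2  175.2] [  -1.  -217.3  183.3] [   4.2 -207.8  188.1]
top red [396. 375.] 840 [-302.2 -352.7   40.9] [-270.  -313.8   44.1] [-240.1 -277.4   47.5]
lid [ -1.1 152.7 269.2] [-97.5 150.8 268. ]
lid [  2.7 143.6 243.7] [-96.4 142.7 239.9]
lid [  6.9 134.  216. ] [-95.4 133.6 211.1]
lid [ 27.7 153.3  85.8] [-124.1  -51.4  783.7]
lid [-85.5 -57.7 783.2] [-124.7  -61.4  795. ]
lid [-87.4 -67.6 794.5] [-125.2  -69.8  801.3]
lid [-88.6 -75.9 800.8] [-125.5  -77.1  804.5]
scene orange [589.  29.] 181 [-375.6  694.5  191.7] [-262.   700.2  206.4] [-165.   726.5  209.2]
scene orange [432. 173.] 43 [ -5.6  63.4 194.3] [-1.000e-01  6.980e+01  1.999e+02] [  4.4  78.4 203.4]
scene orange [432. 253.] 28 [97.   9.1 70.6] [115.8  17.7  98.9] [118.5  33.6 101.4]
scene red [613.  19.] 176 [-373.1  784.5  193.2] [-273.1  790.   206.1] [-188.4  816.1  208.6]
scene red [223. 198.] 369 [-287.3 -358.4   31.4] [-256.5 -321.2   42.7] [-233.9 -282.    46.4]
scene red [299. 227.] 59 [  -3.2 -232.5  178.9] [   2.5 -224.3  184.1] [   7.6 -215.1  186.9]
scene red [316. 230.] 36 [  -6.8 -192.9  154.1] [   6.1 -191.2  158.5] [  15.9 -186.   160.9]
```

>>> arm_command(
  motion=[
    [-0.3, 0.2, 0, 0],
    [-0.53, 0.4, 0, 0],
    [-0.53, 0.65, 0, 0],
    [-0.53, 0.65, 0, 0],
  ],
  gripper=-0.2,
)

```text
time_s: 27.75
position: [557.5, 93.4, 332.8]
tool_rot: [-3.139, -0.002, 1.593]
wrist_force: [0.1, -0.6, 0.5]
finger_gap: 33.8
grasp_force: 0.0
```

>>> arm_command(
  motion=[
    [0, 0.3, 0, 0],
    [0, 0.65, -0.2, 0],
    [0, 0.65, -0.49, 0],
    [0, 0.65, -0.49, 0],
    [0, 0.65, -0.49, 0],
  ],
)

```text
time_s: 28.25
position: [559.0, 186.2, 259.7]
tool_rot: [-3.138, 0.001, 1.587]
wrist_force: [0.2, 0.5, 1.2]
finger_gap: 34.2
grasp_force: 0.0
```

>>> arm_command(
  motion=[
    [0, 0, 0, 0],
    [0, 0, 0, 0],
  ],
)

```text
time_s: 28.45
position: [561.5, 185.7, 263.0]
tool_rot: [3.138, -0.001, 1.585]
wrist_force: [0.5, 0.6, 0.3]
finger_gap: 34.3
grasp_force: 0.0
```

```bash
python3 - <<'E'
from h import *
s=telemetry.observe();print(s["position"].round(1))
c=calibration("wrist");p,d=grab_frame("wrist");cv2.imwrite("pics/w4.png",p);P=cloud(d,c)
o=cv2.inRange(cv2.cvtColor(p,cv2.COLOR_BGR2HSV),(5,150,60),(18,255,255))
k,l,st,ce=cv2.connectedComponentsWithStats(o)
for i in range(1,k):
    if st[i,4]>100: q=P[l==i];print(ce[i].round(),st[i],np.nanpercentile(q,3,0).round(1),np.nanmedian(q,0).round(1),np.nanpercentile(q,97,0).round(1))
E
```

```text
[561.5 185.7 263. ]
[318. 254.] [310 239  19  30 506] [554.4 183.2 198.6] [559.2 192.3 202.6] [564.4 199.2 204.5]
[446. 275.] [442 265   9  20 147] [672.1 130.2  99.3] [675.1 138.7 100.9] [678.6 147.4 102.5]
```

View pics/w4.png

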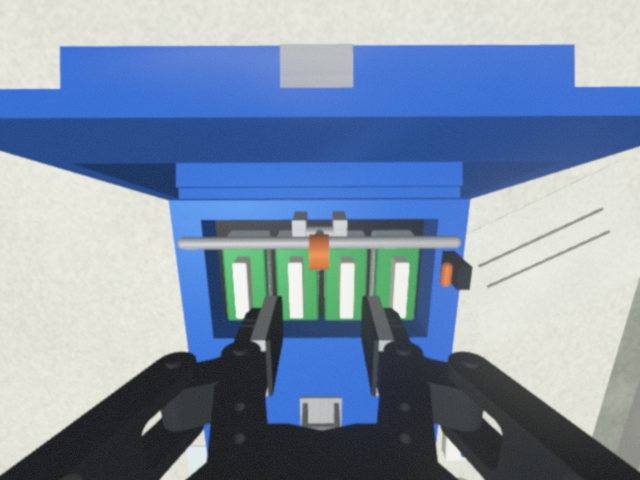

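Wrist view: the orange disc is at (318,250) between the fingers, with the crossbar at row 243. Lower over the disc and pinch.

>>> arm_command(
  motion=[
    [-0.01, 0.017, -0.15, 0],
    [-0.01, 0.017, -0.35, 0],
    [-0.01, 0.017, -0.55, 0],
    [-0.01, 0.017, -0.55, 0],
    [-0.01, 0.017, -0.55, 0],
  ],
)

```text
time_s: 29.0
position: [558.8, 188.6, 179.2]
tool_rot: [3.141, -0.0, 1.586]
wrist_force: [1.6, 0.5, 0.6]
finger_gap: 34.1
grasp_force: 0.0
```

>>> arm_command(
  motion=[
    [0, 0, 0, 0],
    [0, 0, 0, 0],
    [0, 0, 0, 0],
    [0, 0, 0, 0],
    [0, 0, 0, 0],
  ],
  gripper=-1,
  force=30,
)

```text
time_s: 29.5
position: [559.9, 189.3, 180.4]
tool_rot: [3.137, -0.001, 1.586]
wrist_force: [-0.5, 0.2, 6.8]
finger_gap: 11.4
grasp_force: 33.0
```

>>> arm_command(
  motion=[
    [0.001, -0.067, 0.002, 0],
    [0.002, -0.133, 0.003, 0],
    [0.003, -0.2, -0.004, 0],
    [0.004, -0.272, -0.02, 0],
    [0.004, -0.272, -0.02, 0],
  ],
)

```text
time_s: 30.0
position: [560.6, 148.1, 177.5]
tool_rot: [3.137, -0.002, 1.586]
wrist_force: [-0.5, 0.8, 7.3]
finger_gap: 11.1
grasp_force: 34.2
```

>>> arm_command(
  motion=[
    [0.001, -0.067, -0.023, 0],
    [0.002, -0.131, -0.051, 0],
    [0.003, -0.193, -0.087, 0],
    [0.004, -0.248, -0.127, 0],
    [0.004, -0.248, -0.127, 0],
  ],
)

```text
time_s: 30.5
position: [561.3, 109.4, 158.2]
tool_rot: [3.137, 0.002, 1.585]
wrist_force: [-0.6, -4.0, 7.6]
finger_gap: 11.3
grasp_force: 37.8
```

>>> arm_command(
  motion=[
    [0.001, -0.053, -0.047, 0],
    [0.001, -0.101, -0.098, 0],
    [0.002, -0.143, -0.154, 0],
    [0.003, -0.18, -0.214, 0],
    [0.003, -0.18, -0.214, 0],
  ],
)

```text
time_s: 31.0
position: [561.8, 81.3, 125.4]
tool_rot: [3.138, 0.004, 1.584]
wrist_force: [1.2, -6.7, 7.5]
finger_gap: 11.1
grasp_force: 43.3
```

```bash
python3 - <<'E'
from h import *
s=telemetry.observe();print(s["position"].round(1),s["finger_gap"],s["grasp_force"])
c=calibration("wrist");p,d=grab_frame("wrist");cv2.imwrite("pics/w5.png",p)
E
```

```text
[561.8  81.3 125.4] 11.131130489497844 43.33978235721588
```

View pics/w5.png

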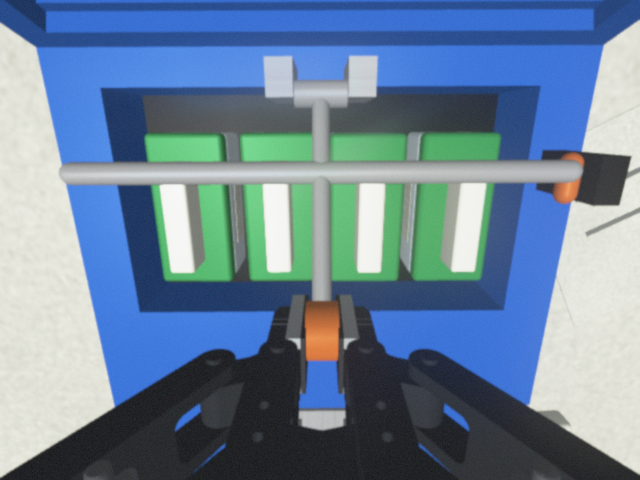

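Wrist view: the disc at (322,330) is held in the fingers, and the crossbar's right end (575,170) is at the catch's orange tip. Push on down to the click.

>>> arm_command(
  motion=[
    [0.001, -0.04, -0.063, 0],
    [0.001, -0.065, -0.13, 0],
    [0.002, -0.08, -0.2, 0],
    [0.002, -0.09, -0.267, 0],
    [0.002, -0.09, -0.267, 0],
  ],
)

```text
time_s: 31.55
position: [562.0, 67.7, 84.6]
tool_rot: [3.138, 0.005, 1.584]
wrist_force: [1.5, -8.1, 2.0]
finger_gap: 11.2
grasp_force: 48.0
```

>>> arm_command(
  motion=[
    [0, 0, -0.015, 0],
    [0, 0, -0.02, 0],
    [0, 0, -0.02, 0],
  ],
)

```text
time_s: 31.85
position: [562.0, 67.5, 82.5]
tool_rot: [3.138, 0.006, 1.584]
wrist_force: [-0.5, -9.1, 3.8]
finger_gap: 11.3
grasp_force: 48.5
```

>>> arm_command(
  motion=[
    [0, 0, -0.015, 0],
    [0, 0, -0.02, 0],
    [0, 0, -0.02, 0],
  ],
)

```text
time_s: 32.15
position: [562.1, 67.3, 79.5]
tool_rot: [3.138, 0.006, 1.584]
wrist_force: [-0.1, -10.2, 3.6]
finger_gap: 10.8
grasp_force: 48.8
```

```bash
python3 - <<'E'
from h import *
s=telemetry.observe();print(s["position"].round(1))
c=calibration("wrist");p,d=grab_frame("wrist");cv2.imwrite("pics/w6.png",p)
P=cloud(d,c)
# crossbar height: gray pixels above ribs
for u in (60,100,130,200,240,420,500,540): 
    col=P[60:300,u]; print(u,[ (v+60,col[v].round(0)) for v in np.nonzero((col[:,2]>85)&(col[:,2]<140))[0][::6]][:3])
E
```

```text
[562.1  67.3  79.5]
60 [(np.int64(142), array([470., 139.,  90.])), (np.int64(148), array([472., 137.,  95.])), (np.int64(154), array([473., 135.,  97.]))]
100 [(np.int64(142), array([485., 139.,  92.])), (np.int64(148), array([485., 137.,  94.])), (np.int64(154), array([485., 135.,  95.]))]
130 [(np.int64(142), array([494., 139.,  91.])), (np.int64(148), array([495., 137.,  94.])), (np.int64(154), array([496., 135.,  95.]))]
200 [(np.int64(142), array([519., 139.,  93.])), (np.int64(148), array([519., 138.,  94.])), (np.int64(154), array([519., 136.,  95.]))]
240 [(np.int64(141), array([532., 140.,  89.])), (np.int64(147), array([533., 138.,  95.])), (np.int64(153), array([533., 136.,  95.]))]
420 [(np.int64(141), array([594., 141.,  92.])), (np.int64(147), array([594., 139.,  94.])), (np.int64(153), array([594., 137.,  95.]))]
500 [(np.int64(140), array([622., 142.,  91.])), (np.int64(146), array([621., 140.,  95.])), (np.int64(152), array([621., 138.,  95.]))]
540 [(np.int64(140), array([636., 142.,  92.])), (np.int64(146), array([636., 140.,  93.])), (np.int64(152), array([635., 138.,  95.]))]
```

View pics/w6.png

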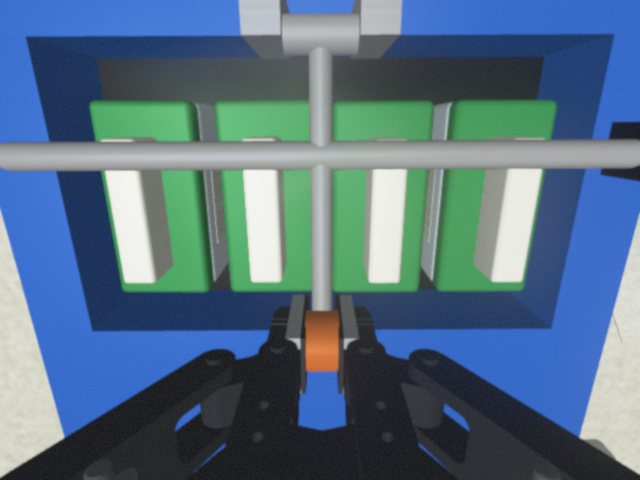

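>>> arm_command(
  motion=[
    [0, -0.01, -0.01, 0],
    [0, -0.01, -0.02, 0],
    [0, -0.01, -0.02, 0],
  ],
)

```text
time_s: 32.5
position: [562.1, 67.1, 76.5]
tool_rot: [3.138, 0.003, 1.585]
wrist_force: [-0.0, -6.2, 4.4]
finger_gap: 11.5
grasp_force: 49.1
```

>>> arm_command(
  motion=[
    [0, 0, -0.01, 0],
    [0, 0, -0.02, 0],
    [0, 0, -0.02, 0],
  ],
)

```text
time_s: 32.8
position: [562.1, 67.1, 74.1]
tool_rot: [3.138, 0.004, 1.585]
wrist_force: [-2.5, -6.6, 8.3]
finger_gap: 11.5
grasp_force: 49.9
```

```bash
cat > bar.py <<'E'
from h import *
s=telemetry.observe();print(s["position"].round(1),s["wrist_force"].round(1))
c=calibration("wrist");p,d=grab_frame("wrist");P=cloud(d,c).reshape(-1,3)
for a,b in((470,500),(510,540),(600,630),(640,662),(662,672)):
    m=(P[:,0]>a)&(P[:,0]<b)&(P[:,1]>120)&(P[:,1]<155)&(P[:,2]>84)
    print(a,m.sum(),np.percentile(P[m],95,0).round(1) if m.sum() else "")
m=(abs(P[:,0]-561)<3)&(P[:,1]>85)&(P[:,1]<160)&(P[:,2]>84)
for y in range(85,160,10):
    k=m&(abs(P[:,1]-y)<4)
    if k.sum(): print("arm",y,np.percentile(P[k,2],90).round(1))
E
python3 bar.py
```

```text
[562.1  67.1  74.1] [-2.5 -6.6  8.3]
470 2687 [498.5 138.5  94.1]
510 2702 [538.6 139.2  94.1]
600 2687 [628.5 141.   94.2]
640 1941 [660.8 141.7  94.3]
662 426 [667.5 142.1  94.1]
arm 85 93.0
arm 95 92.9
arm 105 93.0
arm 115 93.0
arm 125 93.1
arm 135 94.0
arm 145 93.1
arm 155 93.1
```

Bar arm is level (z 93.0 along its whole length), so it should be clicked. Release narrowly and rise.

>>> arm_command(
  motion=[
    [0, 0, 0.02, 0],
    [0, 0, 0.03, 0],
    [0, 0, 0.03, 0],
    [0, 0, 0.03, 0],
  ],
  gripper=-0.58,
)

```text
time_s: 33.25
position: [560.1, 69.2, 76.3]
tool_rot: [-3.142, -0.0, 1.587]
wrist_force: [-0.2, -0.0, -0.2]
finger_gap: 17.9
grasp_force: 0.0
```

>>> arm_command(
  motion=[
    [0, 0, 0.15, 0],
    [0, 0, 0.4, 0],
    [0, 0, 0.6, 0],
    [0, 0, 0.6, 0],
    [0, 0, 0.6, 0],
  ],
)

```text
time_s: 33.75
position: [560.5, 69.2, 166.7]
tool_rot: [3.14, -0.0, 1.587]
wrist_force: [-0.3, 0.1, -0.7]
finger_gap: 17.8
grasp_force: 0.0
```

```bash
python3 bar.py; python3 look.py
```

```text
[560.5  69.2 166.7] [-0.3  0.1 -0.7]
470 962 [498.6 138.8 100.9]
510 980 [538.5 140.  101. ]
600 960 [628.5 141.5 101. ]
640 706 [660.7 142.2 101.2]
662 301 [671.2 142.2 101.1]
arm 85 108.7
arm 95 107.5
arm 105 105.4
arm 115 103.8
arm 125 101.9
arm 135 100.7
arm 145 98.5
arm 155 96.5
33.8 [559.6  69.1 165.6] [-179.9   -0.    90.9]
[445. 125.] green [642.7 150.2  45.9  15.7 -89. ] z 57.5 rib None z nan
[209. 126.] green [480.1 146.8  46.3  15.8 -89. ] z 57.3 rib [482.3 139.4  16.6   0.  -89. ] z 75.5
[287. 125.] green [533.7 147.7  41.9  15.8 -89. ] z 57.5 rib [535.2 140.6  11.5   0.6 -89. ] z 77.2
[366. 126.] green [588.4 148.7  44.2  14.4 -89. ] z 57.5 rib None z nan
[363. 207.] green [589.4  95.6  64.5  44.5   1.2] z 57.5 rib [588.4 103.5  50.5  16.6   1. ] z 79.4
[431. 205.] green [643.7  96.5  64.5  46.    1. ] z 57.5 rib [641.6 104.7  51.2  20.7   1.1] z 79.2
[221. 204.] green [480.7  93.5  63.8  46.3   0.7] z 57.4 rib [482.3 102.1  49.9  19.9   0.7] z 79.1
[289. 204.] green [535.   94.8  63.   42.3   1. ] z 57.5 rib [530.9 102.9  49.8  27.5   1. ] z 79.3
  return np.nanmean(a, axis, out=out, keepdims=keepdims)
```

The bar sprang back to about 0.17, so it was not clicked. I'll push the disc from above with shut fingers.

>>> arm_command(
  motion=[
    [0.005, 0.01, -0.05, 0],
    [0.005, 0.01, -0.15, 0],
    [0.005, 0.01, -0.22, 0],
    [0.005, 0.01, -0.22, 0],
    [0.005, 0.01, -0.22, 0],
  ],
  gripper=-1,
)

```text
time_s: 34.35
position: [560.4, 70.5, 132.6]
tool_rot: [-3.14, -0.0, 1.586]
wrist_force: [0.5, 0.3, 1.3]
finger_gap: -0.4
grasp_force: 0.0
```

>>> arm_command(
  motion=[
    [0, 0, -0.03, 0],
    [0, 0, -0.06, 0],
    [0, 0, -0.09, 0],
    [0, 0, -0.1, 0],
    [0, 0, -0.1, 0],
  ],
)

```text
time_s: 34.85
position: [560.7, 70.6, 118.0]
tool_rot: [-3.141, -0.0, 1.586]
wrist_force: [-0.7, 0.1, -0.4]
finger_gap: -0.0
grasp_force: 0.0
```

>>> arm_command(
  motion=[
    [0, 0, -0.02, 0],
    [0, 0, -0.04, 0],
    [0, 0, -0.05, 0],
    [0, 0, -0.05, 0],
  ],
)

```text
time_s: 35.25
position: [560.8, 70.5, 110.5]
tool_rot: [-3.141, -0.0, 1.586]
wrist_force: [-0.3, -0.3, -0.0]
finger_gap: 0.1
grasp_force: 0.0
```

```bash
python3 bar.py; python3 - <<'E'
from h import *
p,d=grab_frame("wrist");cv2.imwrite("pics/w7.png",p)
E
```

```text
[560.8  70.5 110.5] [-0.3 -0.3 -0. ]
470 1600 [498.4 138.5  94.7]
510 1593 [538.4 139.2  94.7]
600 1617 [628.4 141.1  94.7]
640 1174 [660.9 141.7  94.8]
662 868 [671.9 145.3  99.6]
arm 85 175.1
arm 95 94.0
arm 105 94.1
arm 115 93.9
arm 125 93.6
arm 135 94.4
arm 145 93.4
arm 155 93.3
```

View pics/w7.png

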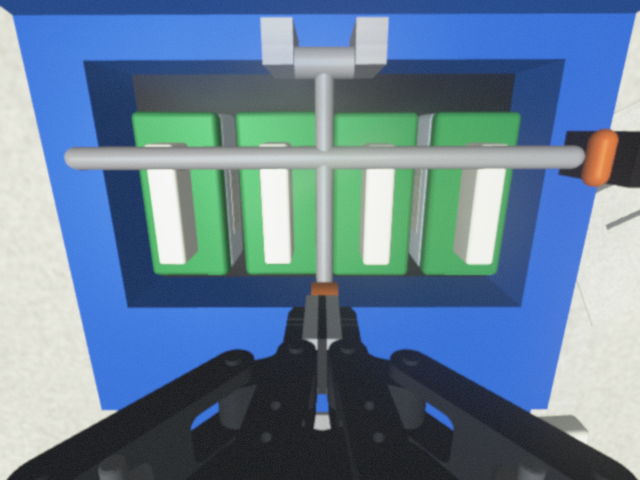

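Wrist view: the crossbar is level, with its end at (575,157) right beside the orange catch tip (600,158). Press down to the stop, then lift and check.

>>> arm_command(
  motion=[
    [0, 0, -0.015, 0],
    [0, 0, -0.03, 0],
    [0, 0, -0.03, 0],
    [0, 0, -0.03, 0],
  ],
)

```text
time_s: 35.75
position: [561.5, 70.4, 108.4]
tool_rot: [3.14, 0.0, 1.586]
wrist_force: [-5.0, -0.5, 14.4]
finger_gap: 0.1
grasp_force: 7.3
```

>>> arm_command(
  motion=[
    [0, 0, 0.15, 0],
    [0, 0, 0.4, 0],
    [0, 0, 0.5, 0],
    [0, 0, 0.5, 0],
    [0, 0, 0.5, 0],
  ],
)

```text
time_s: 36.25
position: [560.8, 70.5, 180.8]
tool_rot: [-3.141, -0.0, 1.586]
wrist_force: [-0.3, -0.7, -0.4]
finger_gap: -0.3
grasp_force: 0.0
```

```bash
python3 bar.py
```

```text
[560.8  70.5 180.8] [-0.3 -0.7 -0.4]
470 795 [498.5 138.4  94.1]
510 780 [538.6 139.1  94.3]
600 803 [628.5 140.9  94.5]
640 601 [660.9 141.9  94.3]
662 382 [671.8 144.2  99.2]
arm 85 247.2
arm 95 93.1
arm 105 93.1
arm 115 92.9
arm 125 93.2
arm 135 94.2
arm 145 93.2
arm 155 93.0
```

The bar now stays level, so it is clicked. Next is the lid: go over and behind its free edge, left of the keeper, with shut fingers.

>>> arm_command(
  motion=[
    [0, 0, 0.33, 0],
    [0, 0, 0.66, 0],
    [0, 0, 1, 0],
    [0, 0, 1, 0],
  ],
)

```text
time_s: 36.7
position: [563.5, 70.5, 336.9]
tool_rot: [3.133, 0.0, 1.586]
wrist_force: [1.1, 0.3, 0.1]
finger_gap: 0.1
grasp_force: 0.0
```

>>> arm_command(
  motion=[
    [-0.34, 0.3, 0.06, 0],
    [-0.34, 0.6, 0.06, 0],
    [-0.34, 1, 0.06, 0],
    [-0.34, 1, 0.06, 0],
    [-0.34, 1, 0.06, 0],
  ],
)

```text
time_s: 37.2
position: [508.8, 223.0, 338.2]
tool_rot: [-3.138, 0.0, 1.591]
wrist_force: [-0.6, 0.5, -0.4]
finger_gap: -0.2
grasp_force: 0.0
```

>>> arm_command(
  motion=[
    [0, 0.3, 0, 0],
    [0, 0.6, 0, 0],
    [0, 0.6, 0, 0],
    [0, 0.6, 0, 0],
    [0, 0.6, 0, 0],
  ],
)

```text
time_s: 37.7
position: [510.0, 309.0, 339.4]
tool_rot: [-3.14, 0.001, 1.585]
wrist_force: [0.1, -0.1, -0.9]
finger_gap: -0.1
grasp_force: 0.0
```

>>> arm_command(
  motion=[
    [0, 0, -0.2, 0],
    [0, 0, -0.4, 0],
    [0, 0, -0.6, 0],
    [0, 0, -0.6, 0],
    [0, 0, -0.6, 0],
  ],
)

```text
time_s: 38.2
position: [510.1, 309.2, 250.7]
tool_rot: [-3.141, 0.001, 1.585]
wrist_force: [-0.4, 0.0, 0.2]
finger_gap: 0.1
grasp_force: 0.0
```

```bash
python3 - <<'E'
from h import *
s=telemetry.observe();print(s["position"].round(1),s["wrist_force"].round(1),s["q"].round(2))
p,d=grab_frame("scene");cv2.imwrite("pics/s2.png",p[60:330,200:600]);
E
```

```text
[510.1 309.2 250.7] [-0.4  0.   0.2] [ 0.42  0.4  -0.03  1.14 -0.    1.98]
```

View pics/s2.png

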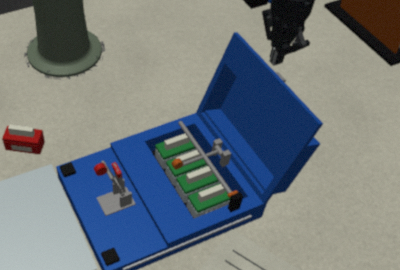

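Scene crop: the gripper at (290,40) stands behind the lid's free edge, clear of it. Push the lid over along its arc.

>>> arm_command(
  motion=[
    [0, -0.15, 0, 0],
    [0, -0.3, 0, 0],
    [0, -0.45, 0, 0],
    [0, -0.593, 0, 0],
    [0, -0.593, 0, 0],
  ],
)

```text
time_s: 38.75
position: [511.5, 220.1, 253.1]
tool_rot: [3.137, -0.001, 1.583]
wrist_force: [-0.5, 1.4, 0.7]
finger_gap: 0.2
grasp_force: 0.0
```

>>> arm_command(
  motion=[
    [0, -0.216, -0.007, 0],
    [0, -0.34, -0.033, 0],
    [0, -0.463, -0.062, 0],
    [0, -0.582, -0.107, 0],
    [0, -0.582, -0.107, 0],
  ],
)

```text
time_s: 39.25
position: [510.5, 133.4, 235.0]
tool_rot: [3.141, 0.0, 1.584]
wrist_force: [0.4, 0.8, 0.5]
finger_gap: -0.1
grasp_force: 0.0
```

```bash
cat > lid.py <<'E'
from h import *
s=telemetry.observe();print(s["position"].round(1),s["wrist_force"].round(1))
p,d=grab_frame("top");c=calibration("top");P=cloud(d,c)
m=(cv2.inRange(cv2.cvtColor(p,cv2.COLOR_BGR2HSV),(100,120,40),(130,255,255))>0)&(P[...,2]>63)&(P[...,0]>590)&(P[...,0]<700)&(P[...,1]<260)
q=P[m];i=np.argsort(-np.hypot(q[:,1]-199.6,q[:,2]-60))[:200]
e=np.median(q[i],0);print("edge",e.round(1),"r",np.hypot(e[1]-199.6,e[2]-60).round(1),"theta",np.arctan2(e[2]-60,199.6-e[1]).round(3))
E
python3 lid.py
```

```text
[510.5 133.4 235. ] [0.4 0.8 0.5]
edge [640.5 106.  264.6] r 225.0 theta 1.142
```

>>> arm_command(
  motion=[
    [0, -0.113, -0.057, 0],
    [0, -0.22, -0.126, 0],
    [0, -0.319, -0.204, 0],
    [0, -0.411, -0.293, 0],
    [0, -0.411, -0.293, 0],
  ],
)

```text
time_s: 39.8
position: [508.9, 71.9, 188.9]
tool_rot: [-3.139, 0.0, 1.585]
wrist_force: [-0.4, 0.7, -1.2]
finger_gap: -0.0
grasp_force: 0.0
```

>>> arm_command(
  motion=[
    [0, -0.082, -0.097, 0],
    [0, -0.153, -0.2, 0],
    [0, -0.214, -0.312, 0],
    [0, -0.264, -0.429, 0],
    [0, -0.264, -0.429, 0],
  ],
)

```text
time_s: 40.3
position: [508.5, 33.3, 124.5]
tool_rot: [-3.138, -0.0, 1.586]
wrist_force: [-0.5, -0.1, 0.5]
finger_gap: 0.1
grasp_force: 0.0
```

>>> arm_command(
  motion=[
    [0, -0.037, -0.121, 0],
    [0, -0.063, -0.245, 0],
    [0, -0.077, -0.333, 0],
    [0, -0.077, -0.333, 0],
  ],
)

```text
time_s: 40.7
position: [509.1, 22.2, 75.5]
tool_rot: [-3.139, -0.001, 1.587]
wrist_force: [0.2, 0.3, -0.7]
finger_gap: 0.0
grasp_force: 0.0
```

```bash
python3 lid.py
```

```text
[509.1  22.2  75.5] [ 0.2  0.3 -0.7]
edge [665.2 -18.6  69.5] r 218.4 theta 0.044
```

>>> arm_command(
  motion=[
    [0, 0, -0.02, 0],
    [0, 0, -0.035, 0],
    [0, 0, -0.045, 0],
    [0, 0, -0.05, 0],
    [0, 0, -0.05, 0],
  ],
)

```text
time_s: 41.25
position: [510.5, 21.7, 69.9]
tool_rot: [3.14, -0.0, 1.587]
wrist_force: [-3.8, 2.0, 9.6]
finger_gap: -0.2
grasp_force: 4.9
```

>>> arm_command(
  motion=[
    [0, 0, -0.01, 0],
    [0, 0, -0.02, 0],
    [0, 0, -0.02, 0],
  ],
)

```text
time_s: 41.55
position: [510.7, 21.7, 69.6]
tool_rot: [3.139, 0.0, 1.587]
wrist_force: [-10.6, 1.3, 35.7]
finger_gap: 0.2
grasp_force: 17.7
```

The lid is down on its stop. Lift, then go above the loop's red disc.

>>> arm_command(
  motion=[
    [0, 0, 0.3, 0],
    [0, 0, 0.6, 0],
    [0, 0, 1, 0],
    [0, 0, 1, 0],
  ],
)

```text
time_s: 41.95
position: [513.2, 21.3, 221.7]
tool_rot: [3.132, 0.001, 1.586]
wrist_force: [0.8, 0.6, 0.2]
finger_gap: 0.4
grasp_force: 0.0
```

>>> arm_command(
  motion=[
    [0, 0, 0.13, 0],
    [0.2, -0.3, 0.13, 0],
    [0.34, -0.6, 0.13, 0],
    [0.34, -0.84, 0.13, 0],
    [0.34, -0.84, 0.13, 0],
  ],
  gripper=-0.25,
)

```text
time_s: 42.45
position: [561.4, -108.9, 234.1]
tool_rot: [-3.141, 0.001, 1.581]
wrist_force: [0.5, 0.6, -0.2]
finger_gap: 32.3
grasp_force: 0.0
```

>>> arm_command(
  motion=[
    [0, 0, 0, 0],
    [0, 0, 0, 0],
  ],
)

```text
time_s: 42.65
position: [560.4, -103.7, 234.6]
tool_rot: [-3.141, -0.001, 1.587]
wrist_force: [-0.2, 1.3, 0.2]
finger_gap: 31.7
grasp_force: 0.0
```

```bash
cat > red.py <<'E'
from h import *
s=telemetry.observe();print(s["time_s"],s["position"].round(1),s["wrist_force"].round(1),s["finger_gap"])
O=np.array([561.5,114.6]);a=np.radians(.8);R=np.array([[np.cos(a),-np.sin(a)],[np.sin(a),np.cos(a)]])
for n in("wrist","scene","top"):
    c=calibration(n);p,d=grab_frame(n);P=cloud(d,c);P[...,:2]=(P[...,:2]-O)@R
    cv2.imwrite(f"pics/red_{n}.png",p)
    h=cv2.cvtColor(p,cv2.COLOR_BGR2HSV)
    o=cv2.inRange(h,(0,150,60),(4,255,255))|cv2.inRange(h,(174,150,60),(180,255,255))
    k,l,st,ce=cv2.connectedComponentsWithStats(o)
    for i in range(1,k):
        q=P[l==i]
        if st[i,4]>25 and abs(np.nanmedian(q[:,0]))<60: print(n,ce[i].round(),st[i,4],np.nanpercentile(q,5,0).round(1),np.nanmedian(q,0).round(1),np.nanpercentile(q,95,0).round(1))
    if n=="top":
        z=P[(abs(P[...,0])>60)&(abs(P[...,0])<100)&(P[...,1]>-137)&(P[...,1]<-80)][:,2];print("flange z",np.nanpercentile(z,[10,50,90]).round(1))
E
python3 red.py
```

```text
42.65 [ 560.4 -103.7  234.6] [-0.2  1.3  0.2] 31.725559496599573
wrist [330. 207.] 628 [ -12.9 -189.9  159.7] [   0.4 -186.1  161. ] [  13.1 -182.4  162.1]
wrist [330. 271.] 583 [  -4.4 -226.6  181.9] [ 2.000e-01 -2.173e+02  1.861e+02] [   4.8 -210.6  187.8]
scene [300. 229.] 99 [  -3.8 -231.8  169.8] [   5.8 -223.2  181.1] [   7.7 -214.6  186.4]
scene [317. 231.] 40 [  -4.7 -192.7  152.2] [   8.4 -190.8  157.7] [  15.7 -186.1  160. ]
flange z [66.7 69.2 71.7]
```

>>> arm_command(
  motion=[
    [0.025, 0, -0.1, 0],
    [0.025, 0, -0.25, 0],
    [0.025, 0, -0.4, 0],
    [0.025, 0, -0.42, 0],
    [0.025, 0, -0.42, 0],
  ],
)

```text
time_s: 43.3
position: [564.3, -103.7, 171.8]
tool_rot: [-3.14, -0.0, 1.587]
wrist_force: [0.6, 0.8, -0.7]
finger_gap: 32.1
grasp_force: 0.0
```

>>> arm_command(
  motion=[
    [0, 0, 0, 0],
    [0, 0, 0, 0],
    [0, 0, 0, 0],
    [0, 0, 0, 0],
    [0, 0, 0, 0],
  ],
  gripper=-1,
  force=20,
)

```text
time_s: 43.8
position: [565.4, -105.1, 173.2]
tool_rot: [3.14, 0.001, 1.586]
wrist_force: [-0.8, -0.0, 6.3]
finger_gap: 11.1
grasp_force: 24.2
```

>>> arm_command(
  motion=[
    [-0.001, 0.08, 0.027, 0],
    [-0.002, 0.166, 0.046, 0],
    [-0.003, 0.24, 0.047, 0],
    [-0.004, 0.317, 0.044, 0],
    [-0.004, 0.317, 0.044, 0],
  ],
)

```text
time_s: 44.3
position: [564.4, -55.2, 179.3]
tool_rot: [3.14, -0.0, 1.589]
wrist_force: [-1.4, -1.9, 5.3]
finger_gap: 10.7
grasp_force: 24.8
```

>>> arm_command(
  motion=[
    [-0.001, 0.08, -0.02, 0],
    [-0.002, 0.16, -0.05, 0],
    [-0.003, 0.22, -0.087, 0],
    [-0.004, 0.277, -0.127, 0],
    [-0.004, 0.277, -0.127, 0],
  ],
)

```text
time_s: 44.8
position: [563.4, -13.3, 159.4]
tool_rot: [3.141, -0.002, 1.589]
wrist_force: [0.2, 0.9, 3.7]
finger_gap: 11.4
grasp_force: 28.0
```

```bash
python3 red.py
```

```text
44.8 [563.4 -13.3 159.4] [0.2 0.9 3.7] 11.43283285719364
wrist [322. 351.] 1654 [  -5.5 -144.1  172.1] [  -0.3 -132.9  180.5] [   4.9 -126.8  182.7]
wrist [322. 406.] 1468 [  -9.7 -184.3  149.7] [   0.2 -177.2  160.2] [   9.6 -176.   162.1]
scene [336. 216.] 63 [  -5.4 -151.9  165.8] [   2.3 -146.1  176.9] [   7.4 -138.3  181.2]
scene [318. 229.] 31 [ -12.  -188.8  151.7] [   2.  -187.8  157.7] [  16.7 -181.6  160.8]
top [322. 222.] 67 [ -15.1 -185.6  152.1] [   0.2 -178.9  159.6] [  13.7 -177.   162.6]
flange z [664.  676.1 686.9]
```

View pics/red_wrist.png

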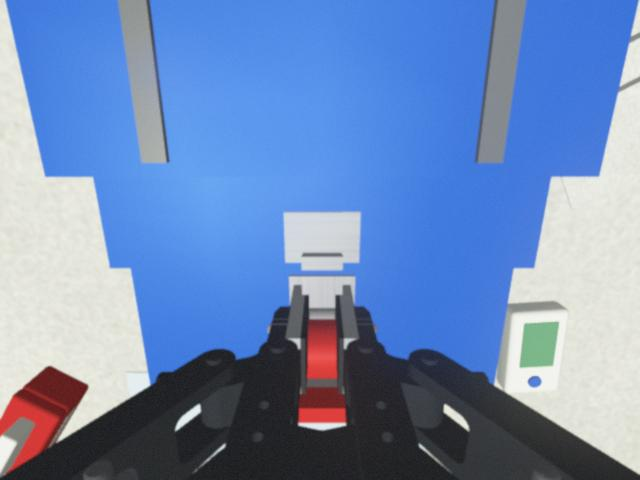

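Wrist view: the red disc (322,350) is held, past upright and moving toward the lid. The keeper lip is at (322,258), aligned. Continue down the arc, then let it drop.

>>> arm_command(
  motion=[
    [-0.001, 0.05, -0.05, 0],
    [-0.001, 0.095, -0.1, 0],
    [-0.002, 0.13, -0.16, 0],
    [-0.002, 0.16, -0.225, 0],
    [-0.002, 0.16, -0.225, 0],
  ],
)

```text
time_s: 45.45
position: [562.8, 9.0, 124.4]
tool_rot: [-3.14, -0.0, 1.587]
wrist_force: [1.3, 0.2, 2.6]
finger_gap: 11.4
grasp_force: 30.3
```

>>> arm_command(
  motion=[
    [0, 0.018, -0.07, 0],
    [0, 0.03, -0.14, 0],
    [0, 0.03, -0.2, 0],
    [0, 0.03, -0.2, 0],
  ],
)

```text
time_s: 45.85
position: [562.9, 12.7, 94.4]
tool_rot: [-3.14, 0.001, 1.586]
wrist_force: [1.3, -1.2, 2.0]
finger_gap: 11.0
grasp_force: 31.7
```

```bash
python3 red.py
```

```text
45.85 [562.9  12.7  94.4] [ 1.3 -1.2  2. ] 10.951991232643458
wrist [322. 364.] 1784 [  -5.5 -118.8  113.1] [  -0.3 -108.   122.2] [   4.7 -102.4  124.5]
scene [347. 230.] 70 [  -5.5 -128.   108.9] [   1.9 -121.7  118.9] [   8.3 -113.1  124.1]
scene [298. 242.] 75 [ -11.3 -234.2  135. ] [   3.1 -229.7  139.4] [  16.6 -223.5  142.8]
top [347. 223.] 155 [ -13.4 -232.4  132.2] [  -0.3 -224.8  138.8] [  12.8 -218.   143.5]
flange z [588.5 626.9 646. ]
```

The lever got pushed back to about 0.87 because the disc slipped in the grip. Grip harder and pull the loop toward the hinge to raise the lever again.

>>> arm_command(
  motion=[
    [0, 0, 0, 0],
    [0, 0.03, 0, 0],
    [0, 0.06, 0, 0],
    [0, 0.08, 0, 0],
    [0, 0.08, 0, 0],
  ],
  force=70,
)

```text
time_s: 46.5
position: [563.2, 23.9, 96.7]
tool_rot: [3.141, 0.004, 1.586]
wrist_force: [-1.8, -5.3, 5.5]
finger_gap: 10.5
grasp_force: 69.7
```

```bash
python3 red.py
```

```text
46.5 [563.2  23.9  96.7] [-1.8 -5.3  5.5] 10.523450212726523
wrist [322. 365.] 1672 [  -4.7 -107.7  115.4] [ 1.000e-01 -9.700e+01  1.248e+02] [  4.8 -91.5 127.2]
scene [352. 228.] 69 [  -4.4 -116.8  109.6] [   2.7 -110.3  121. ] [   7.6 -102.   126.1]
scene [314. 230.] 54 [ -12.3 -197.9  153.2] [   4.1 -194.7  157.8] [  16.4 -191.5  159.9]
top [328. 222.] 108 [ -14.1 -195.4  152.3] [  -2.1 -190.2  158.6] [  13.  -185.6  161.6]
flange z [ 70.3 621.7 643.4]
```

>>> arm_command(
  motion=[
    [0, 0.005, -0.04, 0],
    [0, 0.005, -0.08, 0],
    [0, 0.003, -0.12, 0],
    [0, 0, -0.145, 0],
    [0, 0, -0.145, 0],
  ],
)

```text
time_s: 47.15
position: [563.2, 25.2, 74.3]
tool_rot: [3.142, 0.0, 1.586]
wrist_force: [-1.7, -0.9, 4.6]
finger_gap: 10.6
grasp_force: 68.1
```

```bash
python3 red.py
```

```text
47.15 [563.2  25.2  74.3] [-1.7 -0.9  4.6] 10.640924006220319
wrist [321. 376.] 1649 [  -4.8 -108.8   98.1] [ -0.2 -98.2 105.7] [  4.8 -92.4 107.8]
scene [311. 232.] 50 [ -11.7 -205.   152.6] [   3.1 -201.3  155.9] [  16.2 -198.6  158.5]
scene [351. 233.] 73 [  -4.8 -117.7   91. ] [   3.  -110.9  101.4] [   7.5 -101.5  106.2]
top [331. 222.] 132 [ -13.6 -202.3  146.8] [  -0.3 -195.9  156.1] [  13.  -191.   159.7]
flange z [ 70.  608.4 631.5]
```

>>> arm_command(
  motion=[
    [0, 0.02, 0, 0],
    [0, 0.035, 0, 0],
    [0, 0.035, 0, 0],
  ],
)

```text
time_s: 47.6
position: [563.4, 28.0, 74.5]
tool_rot: [3.142, 0.006, 1.585]
wrist_force: [-2.6, -8.2, 5.2]
finger_gap: 10.6
grasp_force: 68.3
```

>>> arm_command(
  motion=[
    [0, 0, 0, 0],
    [0, 0, 0, 0],
    [0, 0, 0, 0],
    [0, 0, 0, 0],
  ],
  gripper=-0.4,
)

```text
time_s: 48.0
position: [563.9, 28.2, 74.3]
tool_rot: [3.141, 0.004, 1.585]
wrist_force: [-0.1, -9.7, 2.6]
finger_gap: 25.6
grasp_force: 0.0
```

>>> arm_command(
  motion=[
    [0, 0, 0.2, 0],
    [0, 0, 0.5, 0],
    [0, 0, 0.8, 0],
    [0, 0, 1, 0],
    [0, 0, 1, 0],
  ],
)

```text
time_s: 48.5
position: [566.1, 31.0, 228.8]
tool_rot: [3.133, -0.001, 1.587]
wrist_force: [0.5, -0.1, -0.7]
finger_gap: 25.6
grasp_force: 0.0
```

```bash
python3 red.py
```

```text
48.5 [566.1  31.  228.8] [ 0.5 -0.1 -0.7] 25.599002910226826
wrist [316. 252.] 304 [  -4.3 -113.2   83.9] [  -0.2 -101.9   89.1] [  4.7 -94.   91. ]
wrist [316. 392.] 606 [ -12.5 -188.   149.2] [  -0.6 -185.5  156.2] [  12.3 -184.2  161.1]
scene [315. 231.] 47 [ -12.4 -196.1  150.4] [   5.2 -193.4  157.3] [  16.  -189.5  160.2]
scene [351. 238.] 74 [  -3.7 -119.    77.3] [   4.1 -110.4   84.9] [   8.4 -100.7   90.5]
top [327. 222.] 99 [ -14.2 -192.3  153.7] [  -1.9 -187.4  158.7] [  12.9 -183.8  161.9]
top [279. 228.] 92 [  -6.1 -115.9   79.8] [  -0.8 -104.6   87.3] [  4.6 -93.5  90.9]
flange z [ 69.  705.2 723.6]
```

View pics/red_wrist.png

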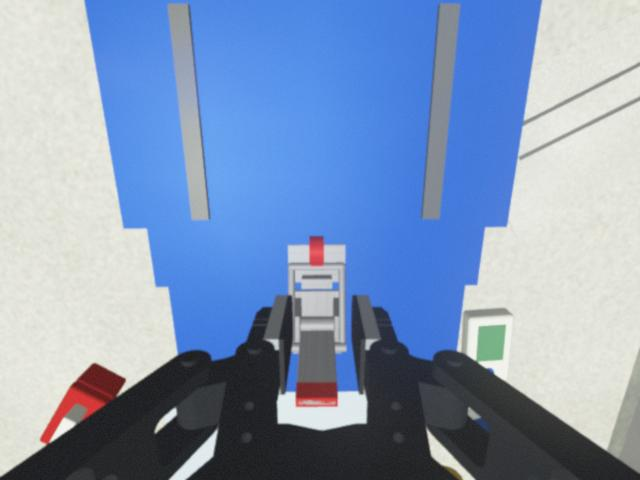

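Wrist view: the loop crossbar (316,262) lies behind the keeper lip (316,285), the disc is at (316,250), and the lever still stands. Now push the lever down.

>>> arm_command(
  motion=[
    [0.005, -0.3, 0, 0],
    [0.005, -0.46, 0, 0],
    [0.005, -0.46, -0.2, 0],
    [0.005, -0.46, -0.5, 0],
    [0.005, -0.46, -0.5, 0],
  ],
  gripper=-1,
  force=30,
)

```text
time_s: 49.15
position: [558.2, -37.6, 142.0]
tool_rot: [-3.128, -0.004, 1.586]
wrist_force: [-1.2, 0.6, 0.1]
finger_gap: 0.2
grasp_force: 0.0
```

>>> arm_command(
  motion=[
    [0, 0, 0, 0],
    [0, 0, 0, 0],
  ],
)

```text
time_s: 49.35
position: [564.8, -38.6, 150.3]
tool_rot: [3.14, 0.0, 1.587]
wrist_force: [-0.6, 0.0, 1.4]
finger_gap: -0.0
grasp_force: 0.0
```

>>> arm_command(
  motion=[
    [0, -0.12, 0, 0],
    [0, -0.221, -0.03, 0],
    [0, -0.309, -0.068, 0],
    [0, -0.387, -0.124, 0],
    [0, -0.387, -0.124, 0],
  ],
)

```text
time_s: 49.85
position: [563.6, -98.3, 129.5]
tool_rot: [-3.141, -0.0, 1.584]
wrist_force: [0.6, 0.5, 0.2]
finger_gap: 0.1
grasp_force: 0.3
```

>>> arm_command(
  motion=[
    [0, -0.035, -0.033, 0],
    [0, -0.065, -0.069, 0],
    [0, -0.093, -0.109, 0],
    [0, -0.116, -0.151, 0],
    [0, -0.116, -0.151, 0],
  ],
)

```text
time_s: 50.35
position: [563.3, -114.2, 106.6]
tool_rot: [-3.14, -0.001, 1.586]
wrist_force: [-0.2, 0.3, -0.0]
finger_gap: 0.1
grasp_force: 0.0
```

```bash
python3 red.py
```

```text
50.35 [ 563.3 -114.2  106.6] [-0.2  0.3 -0. ] 0.0799266268175835
wrist [326.  20.] 1196 [  -5.3 -119.    93.3] [  -0.4 -113.1   95.2] [   4.6 -107.    96.5]
scene [349. 238.] 78 [  -4.8 -125.2   78. ] [   4.4 -116.7   90.6] [   8.3 -108.3   95.2]
scene [289. 254.] 84 [ -11.6 -256.1  105.6] [   2.7 -250.5  109.7] [  15.6 -243.7  112.8]
top [283. 228.] 95 [  -6.6 -123.1   84. ] [  -1.5 -112.    91.8] [   4.3 -100.9   96.3]
flange z [66.9 69.4 71.8]
```

>>> arm_command(
  motion=[
    [0, -0.015, -0.035, 0],
    [0, -0.027, -0.067, 0],
    [0, -0.043, -0.137, 0],
    [0, -0.049, -0.185, 0],
    [0, -0.049, -0.185, 0],
  ],
)

```text
time_s: 51.0
position: [563.6, -121.6, 78.9]
tool_rot: [-3.141, -0.0, 1.586]
wrist_force: [0.9, -0.6, 1.2]
finger_gap: -0.1
grasp_force: 0.4
```

>>> arm_command(
  motion=[
    [0, 0, -0.01, 0],
    [0, 0, -0.02, 0],
    [0, 0, -0.02, 0],
  ],
)

```text
time_s: 51.3
position: [563.7, -121.7, 77.5]
tool_rot: [-3.141, 0.001, 1.586]
wrist_force: [-2.6, -0.0, 4.7]
finger_gap: -0.2
grasp_force: 2.5
```

```bash
python3 red.py
```

```text
51.3 [ 563.7 -121.7   77.5] [-2.6 -0.   4.7] -0.2010085476761473
wrist [327.   4.] 314 [  -5.2 -124.1   91.8] [  -0.5 -123.2   93.3] [   4.4 -122.4   95. ]
scene [348. 237.] 72 [  -4.6 -125.5   82.2] [   5.3 -117.9   93. ] [   8.1 -110.5   97.9]
scene [288. 264.] 77 [ -12.  -262.4   73. ] [   1.8 -256.9   76. ] [  16.4 -250.7   78.7]
top [284. 228.] 88 [  -6.8 -123.6   85.7] [  -1.8 -113.7   94.1] [   3.6 -102.9   98.9]
flange z [66.7 69.2 71.8]
```

>>> arm_command(
  motion=[
    [0, 0, -0.01, 0],
    [0, 0, -0.015, 0],
    [0, 0, -0.015, 0],
  ],
)

```text
time_s: 51.75
position: [563.8, -121.7, 75.8]
tool_rot: [-3.142, 0.001, 1.586]
wrist_force: [-3.7, 0.2, 9.2]
finger_gap: 0.2
grasp_force: 4.9
```

>>> arm_command(
  motion=[
    [0, 0, 0.15, 0],
    [0, 0, 0.4, 0],
    [0, 0, 0.8, 0],
    [0, 0, 1, 0],
    [0, 0, 1, 0],
  ],
)

```text
time_s: 52.25
position: [567.5, -122.5, 231.1]
tool_rot: [3.131, 0.004, 1.587]
wrist_force: [0.1, -0.6, -0.8]
finger_gap: 0.2
grasp_force: 0.0
```

>>> arm_command(
  motion=[
    [0, 0, 0, 0],
    [0, 0, 0, 0],
    [0, 0, 0, 0],
    [0, 0, 0, 0],
    [0, 0, 0, 0],
  ],
)

```text
time_s: 52.75
position: [563.5, -121.3, 223.9]
tool_rot: [-3.14, -0.001, 1.586]
wrist_force: [-0.4, 0.1, 0.3]
finger_gap: -0.1
grasp_force: 0.0
```

```bash
python3 red.py; python3 -c "
import cv2;p=cv2.imread('pics/red_wrist.png');cv2.imwrite('pics/final.png',p)"
```

```text
52.75 [ 563.5 -121.3  223.9] [-0.4  0.1  0.3] -0.14791587266787068
wrist [327.  51.] 40 [  -2.6 -111.4   95.4] [   1.4 -109.1   97.1] [   4.1 -107.2   98.8]
wrist [324. 249.] 451 [ -12.2 -259.1   78.9] [ 2.000e-01 -2.539e+02  7.980e+01] [  13.4 -248.7   80.9]
scene [348. 237.] 75 [  -3.6 -126.    79.9] [   5.2 -117.8   92.8] [   8.  -109.3   97. ]
scene [287. 263.] 72 [ -11.4 -262.3   75.8] [   1.4 -256.6   78.3] [  15.  -250.9   81. ]
top [284. 228.] 88 [  -6.7 -123.7   85.4] [  -1.7 -113.8   94.5] [   3.7 -103.    99.2]
flange z [66.7 69.2 71.7]
```

View pics/final.png

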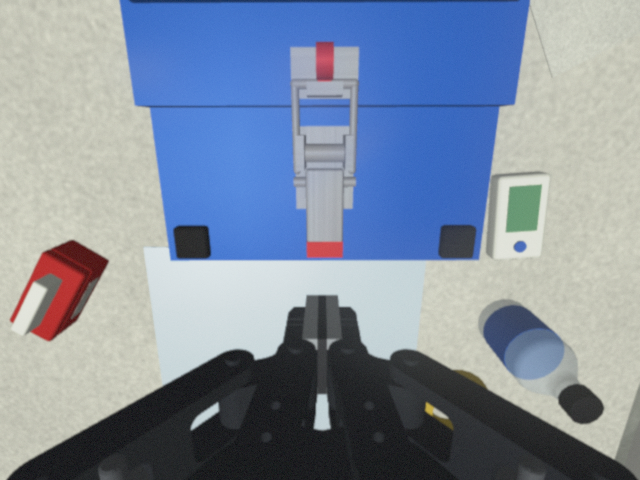

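Final view: the lever lies flat with its red end at (324,249). The loop crossbar is behind the lip at (325,85) and the lid is closed. Handing in.

```bash
python3 -c "
from cell import r
print(r.hand_in())"
```

```text
the job is handed in; nothing more can be done
None
```

I packed and latched the case and handed it in at about 53 s of the 210 s allowed; the hand-in returned no verdict. My last measurements show four boxes seated in the tray, keeper bar clicked, lid shut, loop behind the lip and lever flat; I left the gel bottle, logger and tape alone.

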